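# Gauge a blind bore and load the dowel that matches it

### The job

Find out how deep the blind bore in the steel block is: take the depth rod from its stand, lower it into the bore until you feel the floor, and leave it standing there as the record. Then push the one dowel that is as long as the bore is deep along its lane and under the low bar of the drilling jig until it is hard against the back stop. Do not pick the dowels up, leave the other two where they lie, and do not disturb the other things on the bench.

Things in the scene. Friction and masses are not known exactly. Their poses are not given: they have to be found in the camera images.
- depth_rod: depth rod, loose, 0.13 kg, upright in its stand at the start: a plain steel shaft 11 mm in diameter and 100 mm long below a thicker dark grip 21 mm in diameter and 40 mm tall (140 mm in all). Origin: centre of the flat lower end of the shaft; z points up along the rod to the grip.
- rod_grip (a point): centre of the rod's grip, 120 mm above its lower end; same axes as the rod
- rod_stand: fixed grey stand, 56 x 56 x 36 mm, with a hole 30 mm deep and 12.5 mm wide in its top, in which the rod stands at the start with 6 mm between its lower end and the bench. Origin: centre of the underside.
- bore_block: fixed dark steel block, 80 x 80 mm and 80 mm high, on a bright flange 100 x 100 x 10 mm, with one blind bore straight down in the middle of its top. Origin: centre of the underside.
- bore_mouth (a point): centre of the mouth of the bore, in the top face of the block, 80 mm above the bench; z up. The bore is 15 mm wide with a small chamfer; its flat floor lies 32, 44 or 56 mm below the mouth, and which of these it is must be found with the rod.
- jig: fixed drilling jig (heights are above z = 0, the front bench top; the rear top, x > 0.62 m, is 3 mm higher): bright plate 220 (x) x 180 (y) x 6 mm with three lanes along its x, at y = -50, 0 and +50 mm, each 17 mm wide between ribs whose tops are 10 mm above the bench (lane floors: 6 mm). A dark bar lies low across the far end of the lanes, with a back stop under it. Origin: centre of the underside; +x points along the lanes to the stop, z up.
- jig_stop (a point): foot of the back stop's upright face in the middle lane, at jig x = +85 mm, 6 mm above the bench; jig's axes. The face spans all lanes. The bar with three brass drill bushings covers the last 24 mm before it: underside 23 mm, top 35 mm, bushing tops 40 mm above the bench. A dowel is home with its front end on the face; even the shortest then sticks out 8 mm in front of the bar.
- dowel_short: steel dowel 32 mm long, 14 mm in diameter, loose, lying along one of the jig's lanes (which one varies) in front of the bar, its axis 13 mm above the bench. Origin: centre of the dowel, on its axis; x runs along its axis
- dowel_mid: steel dowel 44 mm long, otherwise like the short one. Origin: centre of the dowel, on its axis; x runs along its axis
- dowel_long: steel dowel 56 mm long, otherwise like the short one. Origin: centre of the dowel, on its axis; x runs along its axis
- cup: bystander: plain light grey steel cup 48 mm wide, 66 mm tall. Origin: centre of the underside.
- bracket: bystander: small dark angle bracket, 30 x 44 x 30 mm. Origin: centre of the underside.
- mould: bystander: pale translucent resin mould cup 56 mm wide, 34 mm tall. Origin: centre of the underside.
- terminals: bystander: green terminal block, 16 x 60 x 18 mm. Origin: centre of the underside.

How it is judged:
By the outcome, as a careful person would: the job done as asked, in the order asked, and still so for the second after the job is handed in, with the robot touching nothing.
It also fails if it takes over 50 s, if anything falls off the work surface, if the arm or the gripper's body presses on something with over 40 N, if the wrist force passes 120 N, or if a joint passes its speed limit or range.

### The arm

A 6-joint arm with a two-finger parallel gripper is mounted at the origin on a cart in front of the work surface, level with it; the furniture and walls round the work are solid. World frame = base frame: x ahead of the robot, y to its left, z up, the work surface at z = 0. Lengths are in m, angles in degrees, forces in N, time in s.
With the tool pointing down it reaches from about 0.275 to 0.825 m from the base axis. Payload 5.2 kg.
Tool frame: the origin (TCP) lies at the very end of the fingers, on their centre line; the grasp point (between the pads) lies behind it (robot.tcp_to_grasp is the z of the grasp point in the tool frame, in m); z points along the fingers, x is the direction in which the jaws open and shut, and the axes are right-handed (so a half turn about z gives the same grasp; the last joint's range is limited). The gripper opens to 93 mm and grips with 3 to 60 N. Pads are 15 mm wide; open, the fingers measure 128 mm over their backs; the gripper's body (75 mm by 188 mm) begins 65 mm behind the grasp point.
Start: joints at [-76.192, 14.817, 87.949, -0, 77.235, -11.62], TCP at [0.236, -0.497, 0.219] pointing down, gripper open.
Joint ranges: [-179.93, 179.93], [-52.35, 119.4], [10.71, 147.94], [-69.91, 249.91], [12.55, 155.21], [-178.61, 178.61]. Speed limits (degrees/s): [147.25, 147.25, 180, 180, 180, 180].

### API

Orientations are given as [roll, pitch, yaw] about the fixed x, y, z axes, in that order (R = Rz(yaw) Ry(pitch) Rx(roll)).
In Python, from cell import robot, imaging, job gives the robot as it stands.
- The arm moves only by the tool send_rows, never from a script. Its argument "steps" is a list of rows, each an object with "slide": the shift along the tool's x, y, z in units of 40 mm (1.0 is 40 mm), a list of three; "angular": the turn, a rotation vector about the tool's x, y, z in degrees, a list of three; "gripper": the finger opening in mm, from 0 to 93. A call has 1 to 20 rows; each row is the pose to reach, as a shift and turn from the pose commanded when the call began, along the tool's axes at that moment; what a row does not reach only later rows make up. A row lasts 1/8 s, in which the tool goes at most 62.5 mm and 10.7 degrees, less where a joint would pass 70% of its speed; a pose out of reach is approached as far as the arm can. A call with a gripper value outside its range is refused whole. The fingers move at their own pace and stop on an object; "force" is the grip in N (left out, the last holds). Time passes only in rows, so rows that repeat a pose let the fingers close. It gives the time, the measured TCP pose, the force and the opening at its end, in the units of the state.
- robot.get_state(): the state, without advancing time (a new reading comes with each control period).
- imaging.get_image(name): name is "scene" or "top" or "wrist"; returns a dict with "pixels" (420x560x3 uint8, blue, green, red), "camera_matrix" (3x3 intrinsics, pixels), "position" and "attitude" of the camera in the world. Camera axes: x right, y up, looking along -z (the intrinsics and any distortion apply to the point x, -y, -z); pixel columns grow to the right and rows downward; lengths in m; the calibration is good to about 2 mm. A picture is of the moment at which its call begins. There is no depth.
- job.hand_in(): hands the job in, once; it reports no verdict.
The state is a dict: "time": time; "joints": joint angles; "dq": joint speeds; "joint_torque": joint torques, N m; "tool_pos": TCP position; "tcp_rot": TCP orientation; "force": force on the tool from outside, world axes, zero at the start; "moment": the same for the moment, N m; "finger_gap": finger opening in m.
Only numpy, scipy, OpenCV 4.12 (cv2) and the standard library are available. Lean on these libraries where they do the work, as an engineer would, in place of code of your own. Each camera call takes 0.05 s, during which the arm holds its last target.

## Working session

There is one attempt and no reset: what is moved stays moved. The work goes in short steps, Python scripts to look and compute and a tool call to move; the robot and the scene stay as the last step left them, time stands still between calls to the robot, and variables do not carry over. Pictures are saved under pics/ and viewed, and the job is handed in when it is done.

Besides the shell and the picture viewer there is one more tool, called after "Call:" by a JSON object that holds its "fn" and its "kwargs". send_rows: Moves the arm, as the interface text tells. Its arguments: {"type":"object","properties":{"steps":{"type":"array","items":{"type":"object","properties":{"slide":{"type":"array","items":{"type":"number"}},"angular":{"type":"array","items":{"type":"number"}},"gripper":{"type":"number"}}}},"force":{"type":"number"}},"required":["steps"]}

```bash
ls; mkdir -p pics; python3 - <<'E'
from cell import robot, imaging, job
import cv2
print(robot.get_state(), robot.tcp_to_grasp)
for n in ["scene","top","wrist"]:
    d=imaging.get_image(n); cv2.imwrite(f"pics/{n}0.png",d["pixels"])
    print(n,{k:v for k,v in d.items() if k!="pixels"})
E
```

```text
pics
{'time': 0.0, 'joints': array([-7.61902210e+01,  1.48598019e+01,  8.80088266e+01, -1.52715053e-06,
        7.72363819e+01, -1.16216673e+01]), 'dq': array([-0.00976144, -0.00436609,  0.03449303,  0.06075577,  0.06460063,
       -0.11599632]), 'joint_torque': array([ 6.96181669e-04, -4.37313437e+01, -2.83999676e+01,  7.17674056e-02,
        4.13790985e-02, -1.30244762e-04]), 'tool_pos': array([ 0.23605846, -0.49616779,  0.2178284 ]), 'tcp_rot': array([-1.79978847e+02,  1.02857927e-01, -6.45685344e+01]), 'force': array([ 0.48911938, -0.50928174, -0.66784189]), 'moment': array([-0.00454643,  0.0072927 ,  0.01317248]), 'finger_gap': 0.09296178749169615} -0.0188
scene {'camera_matrix': array([[470.36823744,   0.        , 291.08043068],
       [  0.        , 470.36823744, 212.50361543],
       [  0.        ,   0.        ,   1.        ]]), 'position': array([0.1081583 , 0.60409849, 0.70349054]), 'attitude': array([ 5.23912081e+01, -8.70482137e-02, -1.45196336e+02])}
top {'camera_matrix': array([[503.71267989,   0.        , 286.31230716],
       [  0.        , 503.71267989, 198.48734188],
       [  0.        ,   0.        ,   1.        ]]), 'position': array([ 0.39027038, -0.03021261,  1.40036148]), 'attitude': array([  8.67704953,  -0.80303203, -89.263046  ])}
wrist {'camera_matrix': array([[312.16813244,   0.        , 280.09513645],
       [  0.        , 312.16813244, 214.51161587],
       [  0.        ,   0.        ,   1.        ]]), 'position': array([ 0.29538327, -0.46826467,  0.38374939]), 'attitude': array([-13.94426829,   0.06823222, -64.55106796])}
```

View pics/scene0.png

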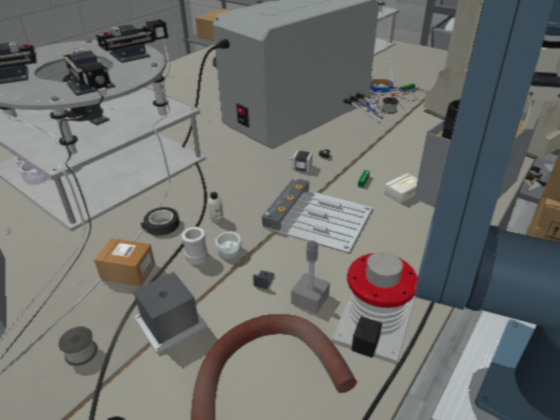

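View pics/top0.png

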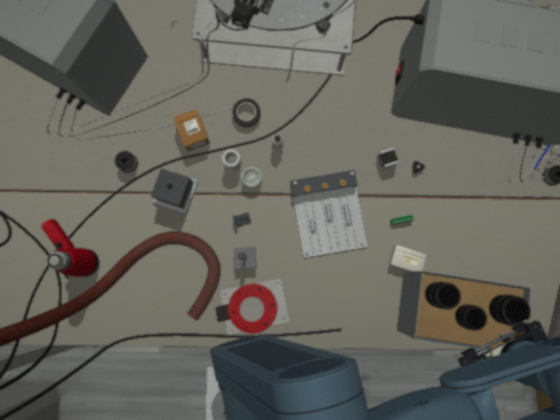

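View pics/wrist0.png

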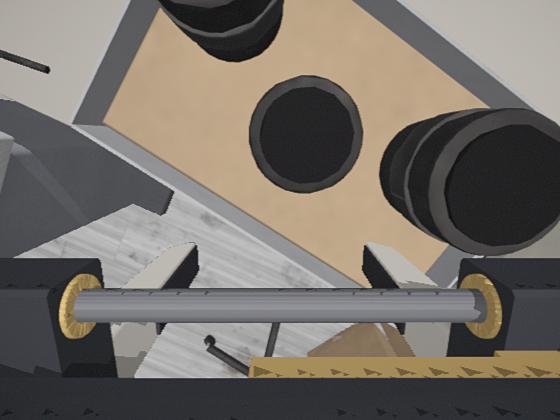

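```bash
cat > h.py <<'E'
import numpy as np, cv2
from scipy.spatial.transform import Rotation as R
from cell import robot, imaging, job
def cam(d): return d["camera_matrix"],np.array(d["position"]),R.from_euler('xyz',d["attitude"],degrees=True).as_matrix()
def ray(d,u,v):
    K,p,A=cam(d); w=A@np.array([(u-K[0,2])/K[0,0],-(v-K[1,2])/K[1,1],-1.]); return p,w/np.linalg.norm(w)
def onz(d,u,v,z):
    p,w=ray(d,u,v); return p+w*(z-p[2])/w[2]
def proj(d,X):
    K,p,A=cam(d); c=A.T@(np.asarray(X,float)-p); return np.array([K[0,2]-K[0,0]*c[0]/c[2],K[1,2]+K[1,1]*c[1]/c[2]])
def tri(d1,u1,d2,u2):
    p,a=ray(d1,*u1); q,b=ray(d2,*u2)
    s=np.linalg.lstsq(np.c_[a,-b],q-p,rcond=None)[0]; P=p+a*s[0];Q=q+b*s[1]
    return (P+Q)/2,np.linalg.norm(P-Q)
def crop(img,x0,y0,x1,y1,f,name):
    c=cv2.resize(img[y0:y1,x0:x1],None,fx=f,fy=f,interpolation=cv2.INTER_CUBIC); cv2.imwrite(name,c)
E
python3 - <<'E'
from h import *
t=imaging.get_image("top");s=imaging.get_image("scene")
crop(t["pixels"],140,150,340,300,4,"pics/t1.png")
crop(t["pixels"],280,160,420,265,5,"pics/t2.png")
crop(s["pixels"],240,160,400,320,3.7,"pics/s1.png")
crop(s["pixels"],100,220,260,360,4,"pics/s2.png")
# hose
print(tri(t,(200,250),s,(345,375)), onz(t,245,260,.036),onz(t,174,188,.08),onz(t,330,220,.006),onz(t,253,308,.05))
E
```

```text
(array([ 0.38186107,  0.17123613, -0.02849079]), np.float64(0.15841202978072597)) [0.42988486 0.06219967 0.036     ] [0.61567692 0.25207462 0.08      ] [ 0.54452857 -0.16949958  0.006     ] [0.30477297 0.03714094 0.05      ]
```

View pics/t1.png

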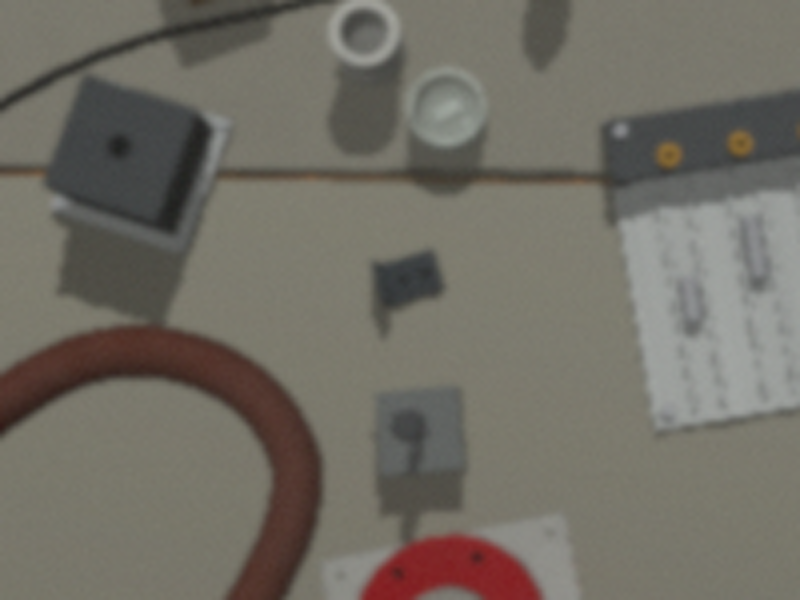

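View pics/t2.png

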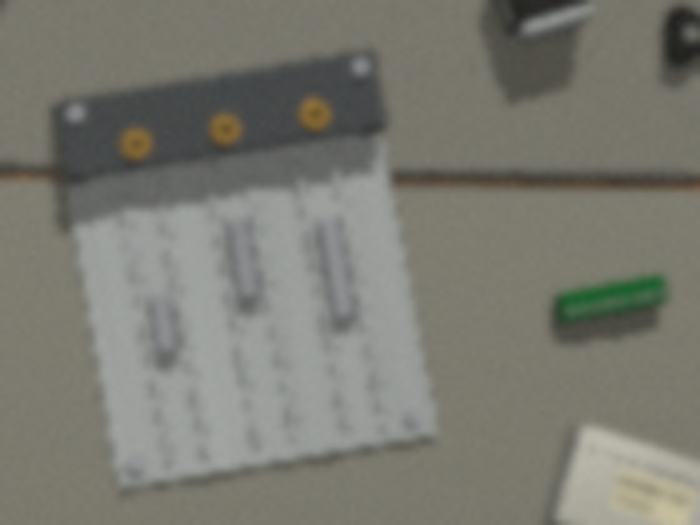

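View pics/s1.png

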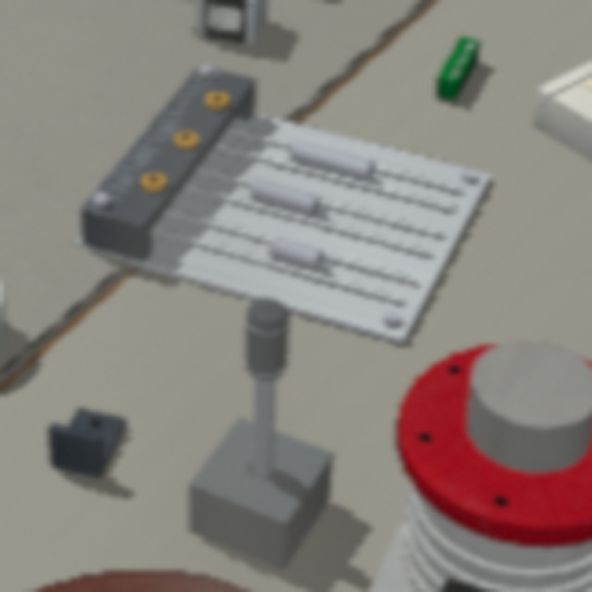

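View pics/s2.png

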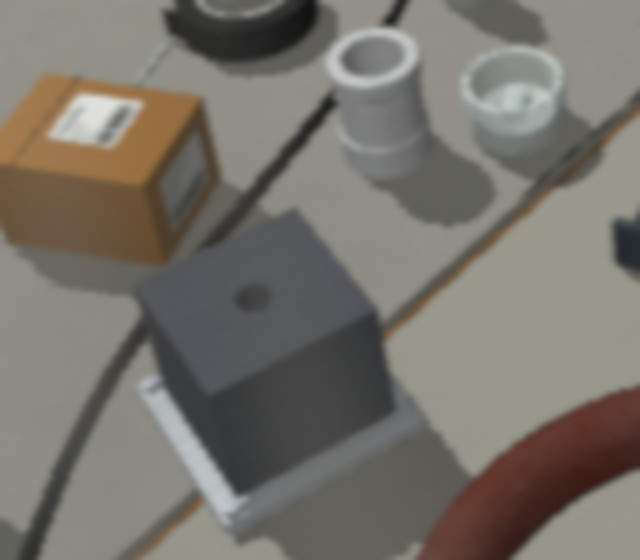

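```bash
python3 - <<'E'
from h import *
t=imaging.get_image("top");s=imaging.get_image("scene")
print("hose end",tri(t,(195,315),s,(346,383)))
print("hose pts",[onz(t,*p,z).round(3) for p in [(185,234),(219,270),(100,275)] for z in (.02,.2,.4)])
for zz in (.05,.2,.3,.4):
    P=onz(t,217,262,zz); print(zz,proj(s,P).round())
# red disc
print("disc",tri(t,(253,308),s,(384,268)))
# bore
b=(140+119/4,150+146/4); bs=(100+252/4,220+297/4)
print("bore top",onz(t,*b,.08),onz(s,*bs,.08),tri(t,b,s,bs))
# stand: top-face center; rod grip top center
g=(140+409/4,150+426/4); gs=(240+267/3.7,160+308/3.7)
print("grip top",onz(t,*g,.146),onz(s,*gs,.146),tri(t,g,s,gs))
c=(140+420/4,150+428/4)
print("stand",onz(t,*c,.036))
hs=(240+262/3.7,160+472/3.7); print("hole",onz(s,*hs,.036))
# bushings
T=[(280+x/5,160+y/5) for x,y in [(136,144),(226,129),(316,114)]]
S=[(240+x/3.7,160+y/3.7) for x,y in [(154,181),(187,138),(217,99)]]
for a,bb in zip(T,S): print("bush",onz(t,*a,.04),onz(s,*bb,.04))
# dowels ends on top (z=.02)
for n,a,e in [("s",(163,298),(167,368)),("m",(240,218),(250,310)),("l",(330,215),(344,328))]:
    print(n,[onz(t,280+q[0]/5,160+q[1]/5,.016) for q in (a,e)])
# jig corners plate z .006
for q in [(120,490),(437,436)]: print("corner",onz(t,280+q[0]/5,160+q[1]/5,.006))
for q in [(408,343),(492,176)]: print("corner s",onz(s,240+q[0]/3.7,160+q[1]/3.7,.006))
E
```

```text
hose end (array([0.2828848 , 0.19366071, 0.01707393]), np.float64(0.00086906079286817))
hose pts [array([0.499, 0.229, 0.02 ]), array([0.485, 0.195, 0.2  ]), array([0.469, 0.158, 0.4  ]), array([0.403, 0.133, 0.02 ]), array([0.401, 0.112, 0.2  ]), array([0.399, 0.088, 0.4  ]), array([0.385, 0.453, 0.02 ]), array([0.386, 0.39 , 0.2  ]), array([0.386, 0.32 , 0.4  ])]
0.05 [295. 309.]
0.2 [304. 241.]
0.3 [311. 187.]
0.4 [320. 125.]
disc (array([0.30963078, 0.03283785, 0.1330993 ]), np.float64(0.0008662670662814493))
bore top [0.61954065 0.26350054 0.08      ] [0.61994101 0.26365395 0.08      ] (array([0.61967729, 0.26361241, 0.08009397]), np.float64(0.0003904509478996875))
grip top [0.43519341 0.06175828 0.146     ] [0.43809272 0.06183416 0.146     ] (array([0.4363012 , 0.06229673, 0.14701377]), np.float64(0.002590075247454671))
stand [0.43789528 0.06240175 0.036     ]
hole [0.43546754 0.06485523 0.036     ]
bush [ 0.62585166 -0.10353299  0.04      ] [ 0.62485657 -0.10231168  0.04      ]
bush [ 0.63496454 -0.15293001  0.04      ] [ 0.63430538 -0.15230859  0.04      ]
bush [ 0.6441034  -0.20246777  0.04      ] [ 0.64340186 -0.20067165  0.04      ]
s [array([ 0.54384058, -0.12033528,  0.016     ]), array([ 0.50512762, -0.12273252,  0.016     ])]
m [array([ 0.58915777, -0.16294608,  0.016     ]), array([ 0.53786566, -0.16849933,  0.016     ])]
l [array([ 0.59158807, -0.21306672,  0.016     ]), array([ 0.52862089, -0.22049667,  0.016     ])]
corner [ 0.43837532 -0.09782904  0.006     ]
corner [ 0.47039834 -0.27305547  0.006     ]
corner s [ 0.43563124 -0.09574876  0.006     ]
corner s [ 0.46995732 -0.27185031  0.006     ]
```

```bash
cat >> h.py <<'E'
def go(pos,yaw,base=None):
    "print slide(units of 40mm) and rotvec in the tool frame to tool-down pose pos,yaw"
    s=robot.get_state()
    p,r=(s["tool_pos"],s["tcp_rot"]) if base is None else base
    A=R.from_euler('xyz',r,degrees=True)
    B=R.from_euler('xyz',[180,0,yaw],degrees=True)
    print("slide",(A.inv().apply(np.array(pos)-p)/.04).round(4),"ang",(A.inv()*B).as_rotvec(degrees=True).round(2))
E
python3 - <<'E'
from h import *
b=([.236,-.497,.219],[180,0,-64.57])
go([.236,-.497,.28],-64.57,b); go([.437,.062,.28],-90,b)
t=imaging.get_image("top");s=imaging.get_image("scene")
print("knob",tri(t,(259,303),s,(383,258)))
E
```

```text
slide [ 0.     0.    -1.525] ang [0. 0. 0.]
slide [-10.4632 -10.5391  -1.525 ] ang [ 0.   -0.   25.43]
knob (array([0.32106622, 0.01766089, 0.13903819]), np.float64(0.003287745812382772))
```

Call:
{"fn": "send_rows", "kwargs": {"steps": [{"slide":[0,0,-1.5],"angular":[0,0,0],"gripper":60},{"slide":[-3,-3,-1.525],"angular":[0,0,10],"gripper":60},{"slide":[-10.463,-10.539,-1.525],"angular":[0,0,25.43],"gripper":60},{"slide":[-10.463,-10.539,-1.525],"angular":[0,0,25.43],"gripper":60},{"slide":[-10.463,-10.539,-1.525],"angular":[0,0,25.43],"gripper":60},{"slide":[-10.463,-10.539,-1.525],"angular":[0,0,25.43],"gripper":60},{"slide":[-10.463,-10.539,-1.525],"angular":[0,0,25.43],"gripper":60},{"slide":[-10.463,-10.539,-1.525],"angular":[0,0,25.43],"gripper":60},{"slide":[-10.463,-10.539,-1.525],"angular":[0,0,25.43],"gripper":60},{"slide":[-10.463,-10.539,-1.525],"angular":[0,0,25.43],"gripper":60},{"slide":[-10.463,-10.539,-1.525],"angular":[0,0,25.43],"gripper":60},{"slide":[-10.463,-10.539,-1.525],"angular":[0,0,25.43],"gripper":60},{"slide":[-10.463,-10.539,-1.525],"angular":[0,0,25.43],"gripper":60},{"slide":[-10.463,-10.539,-1.525],"angular":[0,0,25.43],"gripper":60}], "force": 15}}

```text
time: 2.2
tool_pos: [0.437, 0.0611, 0.2797]
tcp_rot: [180.0, -0.0, -90.1]
force: [0.8, -0.3, -0.2]
finger_gap: 0.0604
```

```bash
python3 - <<'E'
from h import *
w=imaging.get_image("wrist"); cv2.imwrite("pics/w1.png",w["pixels"])
for X in ([.437,.062,.146],[.438,.0624,.036]): print(proj(w,X))
print(robot.get_state()["tool_pos"], w["position"],w["attitude"])
E
```

```text
[278.71230972 205.88429557]
[278.69961264 187.32973891]
[0.43704464 0.0611167  0.27974042] [0.50268501 0.06078386 0.44551669] [-1.39527571e+01 -4.54040788e-02 -9.00834771e+01]
```

View pics/w1.png

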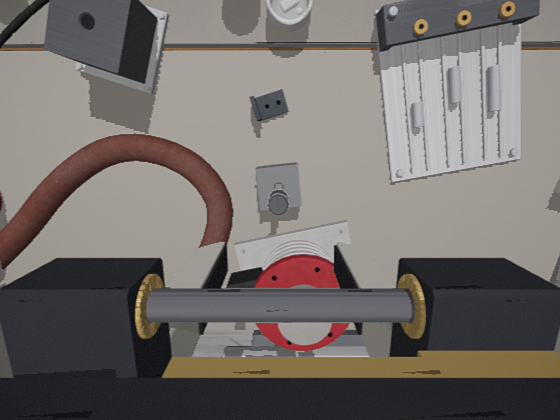

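```bash
python3 - <<'E'
from h import *
w=imaging.get_image("wrist"); crop(w["pixels"],230,150,330,230,8,"pics/w1c.png")
E
```

```text
(no output)
```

View pics/w1c.png

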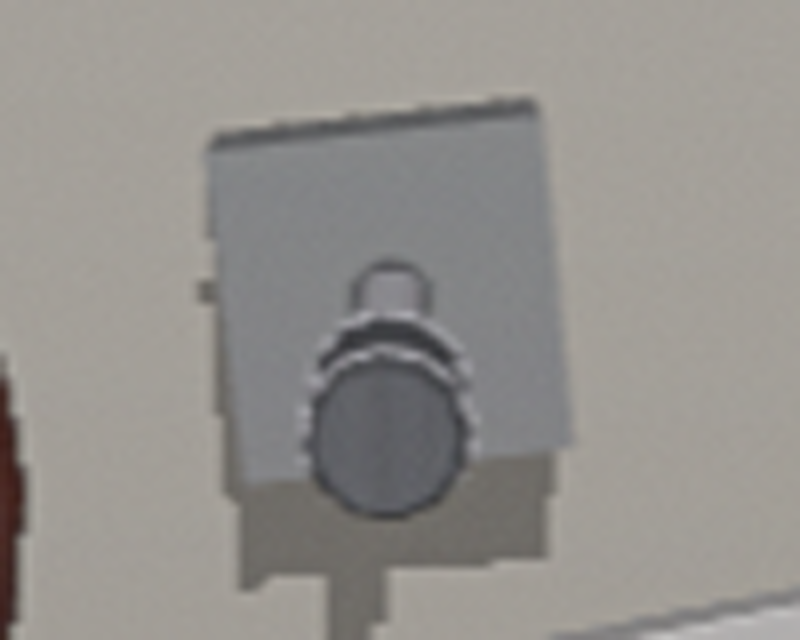

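Call:
{"fn": "send_rows", "kwargs": {"steps": [{"slide":[-0.025,-0.025,1],"gripper":60},{"slide":[-0.025,-0.025,2],"gripper":60},{"slide":[-0.025,-0.025,3],"gripper":60},{"slide":[-0.025,-0.025,3.8],"gripper":60},{"slide":[-0.025,-0.025,4.3],"gripper":60},{"slide":[-0.025,-0.025,4.3],"gripper":60},{"slide":[-0.025,-0.025,4.3],"gripper":60},{"slide":[-0.025,-0.025,4.3],"gripper":60}]}}

```text
schema error: expected keys slide, angular, gripper
```

```bash
python3 - <<'E'
from h import *
w=imaging.get_image("wrist"); crop(w["pixels"],100,100,460,380,2,"pics/w2.png")
s=imaging.get_image("scene"); crop(s["pixels"],240,160,400,320,3.7,"pics/s3.png")
E
```

```text
(no output)
```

View pics/w2.png

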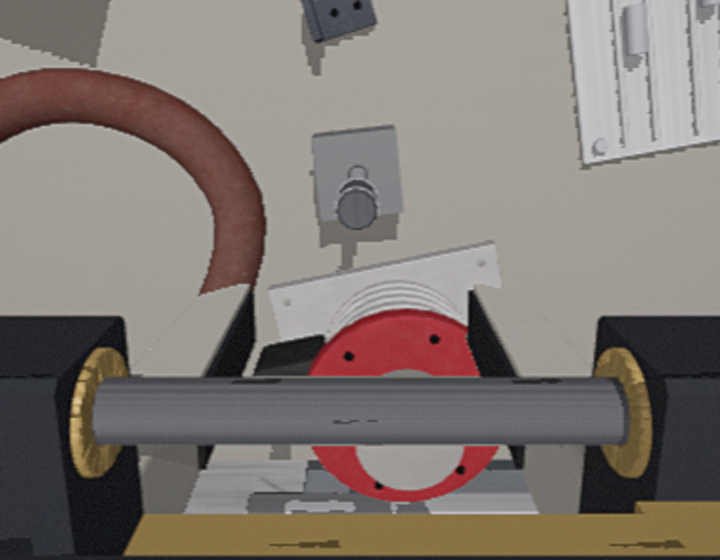

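View pics/s3.png

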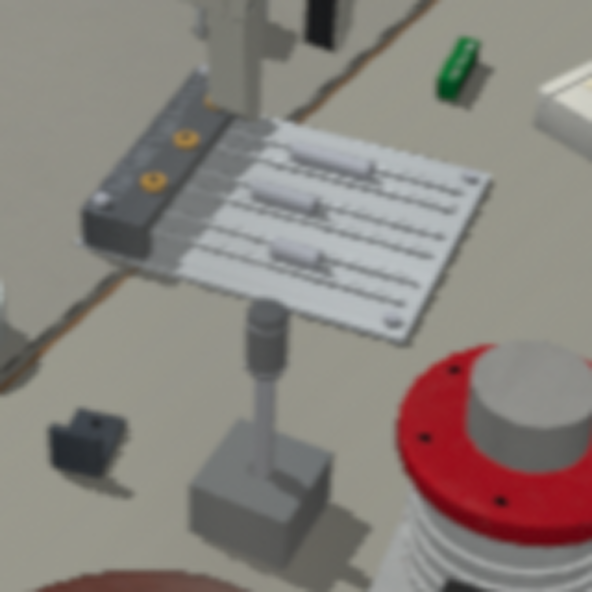

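Call:
{"fn": "send_rows", "kwargs": {"steps": [{"slide":[-0.025,-0.025,1],"angular":[0,0,0],"gripper":60},{"slide":[-0.025,-0.025,2],"angular":[0,0,0],"gripper":60},{"slide":[-0.025,-0.025,3],"angular":[0,0,0],"gripper":60},{"slide":[-0.025,-0.025,3.8],"angular":[0,0,0],"gripper":60},{"slide":[-0.025,-0.025,4.3],"angular":[0,0,0],"gripper":60},{"slide":[-0.025,-0.025,4.3],"angular":[0,0,0],"gripper":60},{"slide":[-0.025,-0.025,4.3],"angular":[0,0,0],"gripper":60},{"slide":[-0.025,-0.025,4.3],"angular":[0,0,0],"gripper":60}]}}

```text
time: 3.4
tool_pos: [0.4391, 0.0631, 0.1087]
tcp_rot: [-179.9, -0.0, -90.0]
force: [0.5, 0.4, -0.8]
finger_gap: 0.0597
```

```bash
python3 - <<'E'
from h import *
w=imaging.get_image("wrist"); crop(w["pixels"],100,100,460,380,2,"pics/w3.png")
s=imaging.get_image("scene"); crop(s["pixels"],240,160,400,320,3.7,"pics/s4.png")
E
```

```text
(no output)
```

View pics/w3.png

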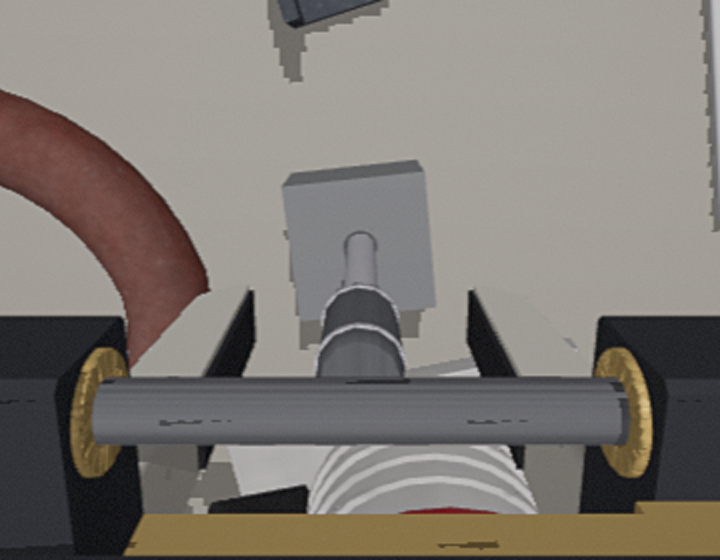

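View pics/s4.png

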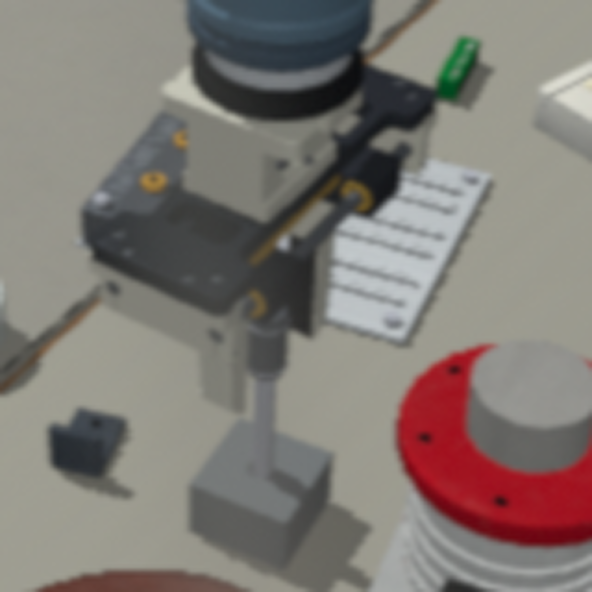

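Call:
{"fn": "send_rows", "kwargs": {"steps": [{"slide":[0,0,0],"angular":[0,0,0],"gripper":30},{"slide":[0,0,0],"angular":[0,0,0],"gripper":24},{"slide":[0,0,0],"angular":[0,0,0],"gripper":16},{"slide":[0,0,0],"angular":[0,0,0],"gripper":16},{"slide":[0,0,0],"angular":[0,0,0],"gripper":16},{"slide":[0,0,0],"angular":[0,0,0],"gripper":16}], "force": 25}}

```text
time: 4.25
tool_pos: [0.4382, 0.0633, 0.1076]
tcp_rot: [180.0, 0.0, -90.0]
force: [-0.1, -0.8, -0.5]
finger_gap: 0.0202
```

Call:
{"fn": "send_rows", "kwargs": {"steps": [{"slide":[0,0,-0.3],"angular":[0,0,0],"gripper":16},{"slide":[0,0,-0.8],"angular":[0,0,0],"gripper":16},{"slide":[0,0,-1.6],"angular":[0,0,0],"gripper":16},{"slide":[0,0,-2.4],"angular":[0,0,0],"gripper":16},{"slide":[0,0,-3],"angular":[0,0,0],"gripper":16},{"slide":[0,0,-3],"angular":[0,0,0],"gripper":16},{"slide":[0,0,-3],"angular":[0,0,0],"gripper":16}]}}

```text
time: 5.12
tool_pos: [0.4376, 0.0633, 0.2269]
tcp_rot: [179.9, 0.0, -90.0]
force: [0.2, 0.9, -1.7]
finger_gap: 0.0205
```

```bash
python3 - <<'E'
from h import *
print(robot.get_state())
w=imaging.get_image("wrist"); cv2.imwrite("pics/w4.png",w["pixels"])
s=imaging.get_image("scene"); crop(s["pixels"],240,120,400,320,3,"pics/s5.png")
go([.6197,.2636,.2276],-90)
E
```

```text
{'time': 5.125, 'joints': array([-6.27723050e+00,  3.19562167e+00,  1.00807777e+02, -2.53400638e-03,
        7.60637301e+01,  8.37258530e+01]), 'dq': array([-0.01742002,  0.72041773,  0.68817051,  0.0230669 , -0.05306139,
        0.07571886]), 'joint_torque': array([ 1.91624032e-02, -3.30141878e+01, -2.95766401e+01,  2.41950218e-02,
       -9.82430018e-02,  1.71311722e-04]), 'tool_pos': array([0.43758288, 0.06331888, 0.22694229]), 'tcp_rot': array([ 1.79933005e+02,  4.89221131e-03, -9.00024747e+01]), 'force': array([ 0.24786704,  0.89997147, -1.7451491 ]), 'moment': array([0.02462872, 0.06320378, 0.02472603]), 'finger_gap': 0.020531199779730655}
slide [-5.0073 -4.5584 -0.0377] ang [ 0.14  0.02 -0.01]
```

View pics/w4.png

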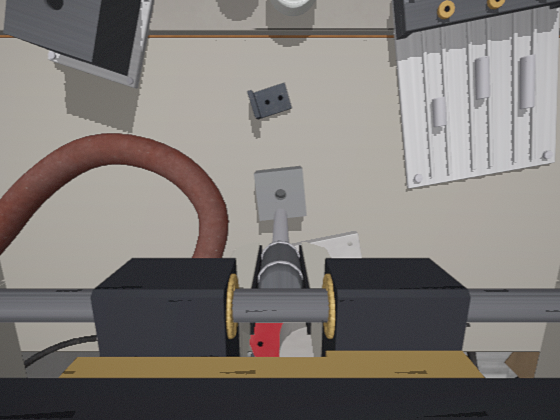

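View pics/s5.png

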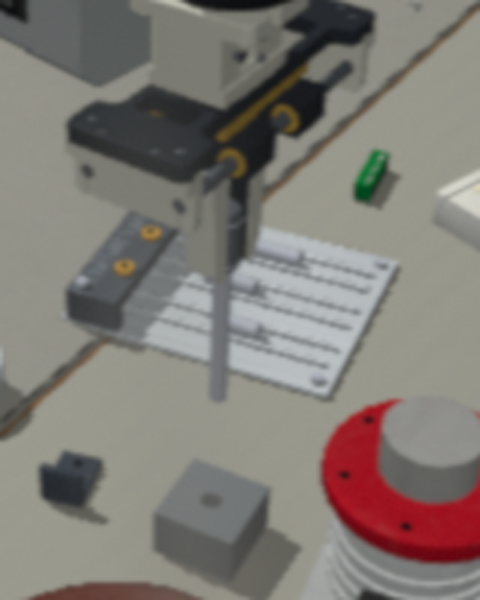

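Call:
{"fn": "send_rows", "kwargs": {"steps": [{"slide":[-1.2,-1.1,0],"angular":[0,0,0],"gripper":16},{"slide":[-2.4,-2.2,0],"angular":[0,0,0],"gripper":16},{"slide":[-3.6,-3.3,0],"angular":[0,0,0],"gripper":16},{"slide":[-4.6,-4.2,0],"angular":[0,0,0],"gripper":16},{"slide":[-5.0,-4.56,0],"angular":[0,0,0],"gripper":16},{"slide":[-5.0,-4.56,0],"angular":[0,0,0],"gripper":16},{"slide":[-5.0,-4.56,0],"angular":[0,0,0],"gripper":16},{"slide":[-5.0,-4.56,0],"angular":[0,0,0],"gripper":16},{"slide":[-5.0,-4.56,0],"angular":[0,0,0],"gripper":16}]}}

```text
time: 6.35
tool_pos: [0.6203, 0.2625, 0.2283]
tcp_rot: [-180.0, 0.0, -90.1]
force: [0.4, -0.1, -2.3]
finger_gap: 0.0204
```

```bash
python3 - <<'E'
from h import *
w=imaging.get_image("wrist"); crop(w["pixels"],210,130,350,250,5,"pics/w5.png")
s=imaging.get_image("scene"); crop(s["pixels"],120,200,240,340,4.2,"pics/s6.png")
t=imaging.get_image("top"); crop(t["pixels"],140,130,240,220,6,"pics/t6.png")
print(robot.get_state()["tool_pos"])
E
```

```text
[0.62053826 0.26285396 0.22816155]
```

View pics/w5.png

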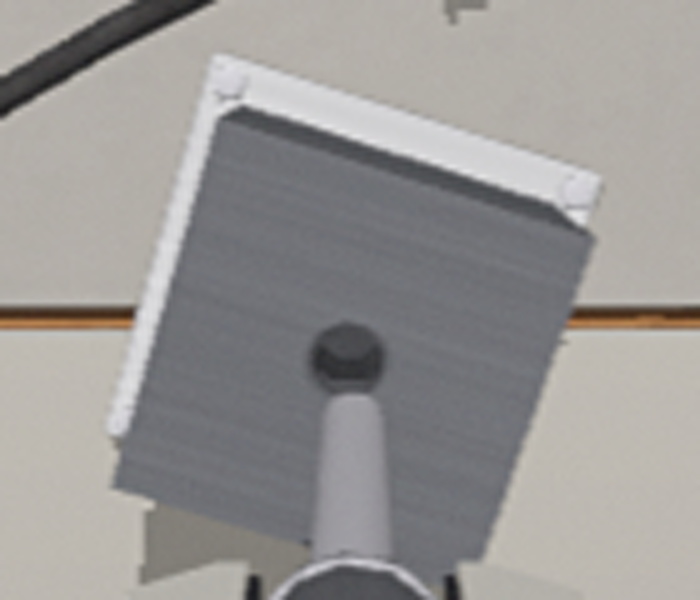

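View pics/s6.png

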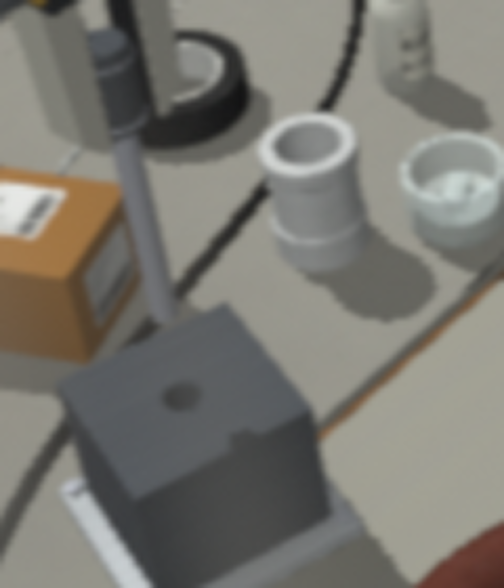

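View pics/t6.png

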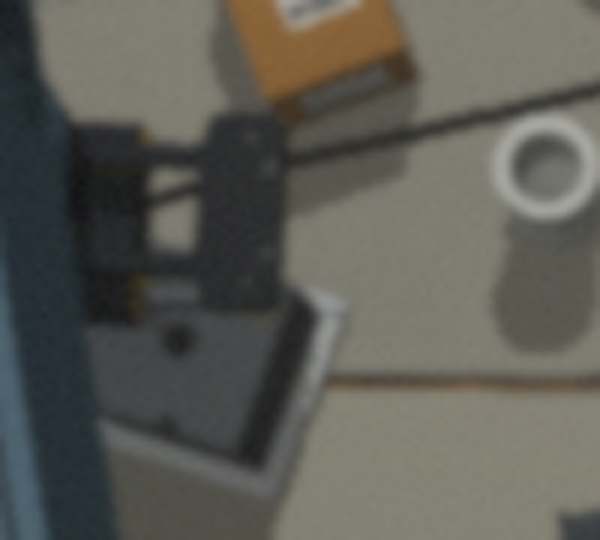

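```bash
python3 - <<'E'
from h import *
w=imaging.get_image("wrist");s=imaging.get_image("scene")
f=lambda x,y:(210+x/5,130+y/5)
g=lambda x,y:(120+x/4.2,200+y/4.2)
for z in (.08,.083): print("mouth w",onz(w,*f(348,358),z),"s",onz(s,*g(183,397),z))
ze=robot.get_state()["tool_pos"][2]-.1016
P=onz(w,*f(354,392),ze); print("end w",P-[.0055,0,0])
for d in (0,): print("rod end s", onz(s,*g(172,322),ze), "tcp",robot.get_state()["tool_pos"])
# rod axis direction in wrist: point at shaft top (z=ze+.1)
print("shaft top w",onz(w,*f(351,560),ze+.1))
# scene: shaft axis at top (128,135) z=ze+.1
print("shaft top s",onz(s,*g(128,135),ze+.1))
X=np.array([.6205,.2628,0]); print([ (proj(s,X+[0,0,z])-[120,200])*4.2 for z in (ze,ze+.1,ze+.14)], [(proj(w,X+[0,0,z])-[210,130])*5 for z in (ze,ze+.1)])
E
```

```text
mouth w [0.62196453 0.26294022 0.08      ] s [0.61862721 0.26352797 0.08      ]
mouth w [0.62257762 0.2629362  0.083     ] s [0.61617103 0.26516667 0.083     ]
end w [0.61983711 0.26182657 0.12633423]
rod end s [0.61477909 0.26294612 0.12633423] tcp [0.62055718 0.2630615  0.22793423]
shaft top w [0.62856396 0.26241766 0.22633423]
shaft top s [0.61382399 0.26353365 0.22633423]
[array([162.50239236, 316.02508419]), array([117.33652945, 127.45260078]), array([97.12709638, 43.07597793])] [array([348.47718713, 418.72134847]), array([347.6648463 , 626.93896699])]
```

```bash
python3 - <<'E'
from h import *
w=imaging.get_image("wrist"); crop(w["pixels"],250,185,310,230,13,"pics/w6.png")
s=imaging.get_image("scene"); crop(s["pixels"],140,255,190,305,12,"pics/s7.png")
E
```

```text
(no output)
```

View pics/w6.png

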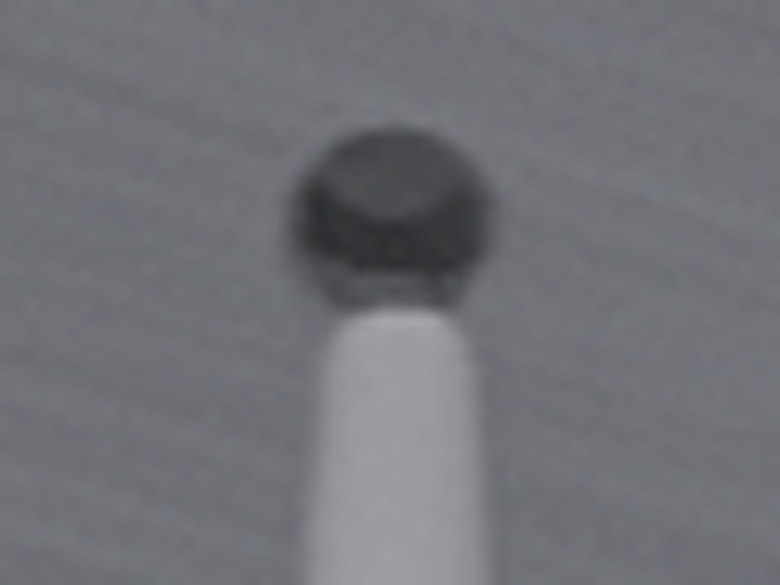

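View pics/s7.png

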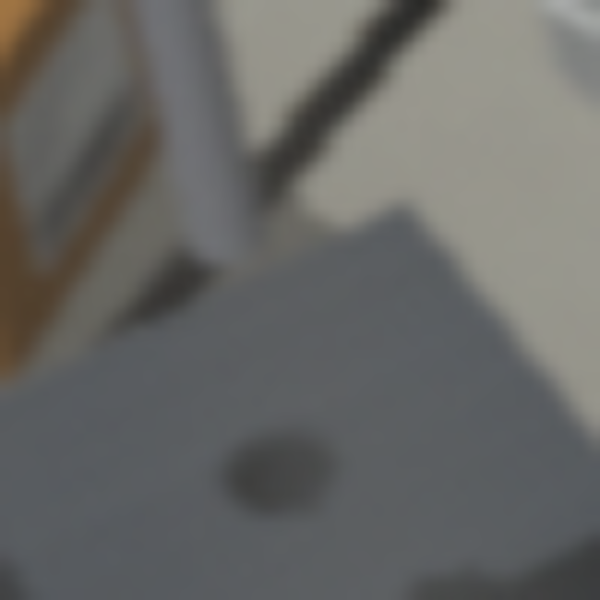

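```bash
python3 - <<'E'
from h import *
w=imaging.get_image("wrist");s=imaging.get_image("scene")
W=lambda x,y:(250+x/13,185+y/13); S=lambda x,y:(140+x/12,255+y/12)
ze=robot.get_state()["tool_pos"][2]-.1016
for e in (ze-.002,ze,ze+.002):
    print(onz(w,*W(391,222),.08),onz(w,*W(398,388),e), onz(s,*S(280,472),.08),onz(s,*S(222,245),e))
print(tri(w,W(391,222),s,S(280,472)),tri(w,W(398,388),s,S(222,245)))
E
```

```text
[0.6215321  0.26277313 0.08      ] [0.61902866 0.26230873 0.12404182] [0.61930952 0.26345422 0.08      ] [0.6224919  0.26191959 0.12404182]
[0.6215321  0.26277313 0.08      ] [0.61952751 0.2623131  0.12604182] [0.61930952 0.26345422 0.08      ] [0.62071665 0.26310064 0.12604182]
[0.6215321  0.26277313 0.08      ] [0.62002635 0.26231747 0.12804182] [0.61930952 0.26345422 0.08      ] [0.6189414  0.26428169 0.12804182]
(array([0.62101649, 0.26257881, 0.07802214]), np.float64(0.00044050432212677717)) (array([0.61997479, 0.26286041, 0.12663104]), np.float64(0.001237546264385889))
```

Call:
{"fn": "send_rows", "kwargs": {"steps": [{"slide":[0,-0.02,0.3],"angular":[0,0,0],"gripper":16},{"slide":[0,-0.02,0.6],"angular":[0,0,0],"gripper":16},{"slide":[0,-0.02,0.85],"angular":[0,0,0],"gripper":16},{"slide":[0,-0.02,0.9],"angular":[0,0,0],"gripper":16},{"slide":[0,-0.02,0.9],"angular":[0,0,0],"gripper":16},{"slide":[0,-0.02,0.9],"angular":[0,0,0],"gripper":16}]}}

```text
time: 7.55
tool_pos: [0.6217, 0.2634, 0.1922]
tcp_rot: [-179.9, 0.0, -90.0]
force: [0.2, -0.8, -1.2]
finger_gap: 0.0203
```

```bash
python3 - <<'E'
from h import *
w=imaging.get_image("wrist"); crop(w["pixels"],250,185,310,230,13,"pics/w7.png")
s=imaging.get_image("scene"); crop(s["pixels"],140,255,190,305,12,"pics/s8.png")
print(robot.get_state()["tool_pos"])
E
```

```text
[0.62165454 0.26334394 0.19222309]
```

View pics/w7.png

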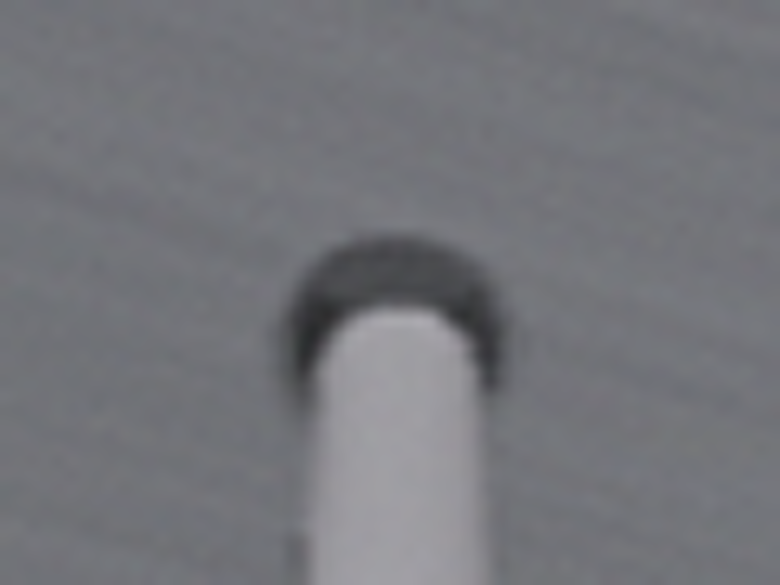

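View pics/s8.png

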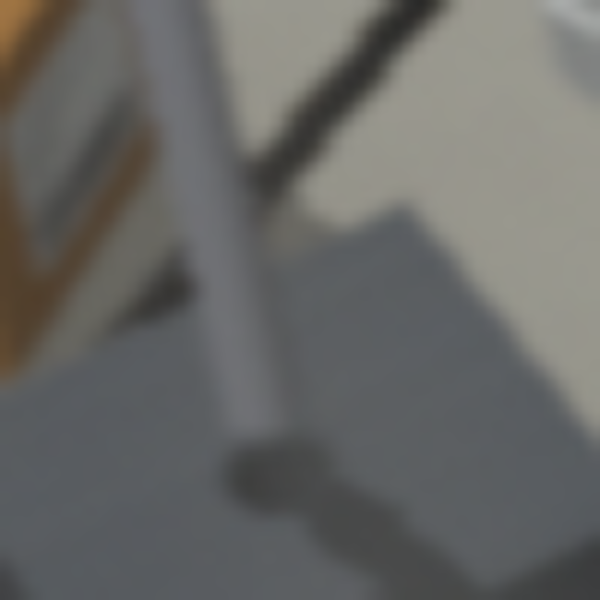

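```bash
python3 - <<'E'
from h import *
w=imaging.get_image("wrist");s=imaging.get_image("scene")
W=lambda x,y:(250+x/13,185+y/13); S=lambda x,y:(140+x/12,255+y/12)
ze=robot.get_state()["tool_pos"][2]-.1016
for e in (ze-.001,ze,ze+.001):
    print(e,onz(w,*W(398,391),e)-onz(w,*W(396,339),.08), onz(s,*S(258,425),e)-onz(s,*S(278,472),.08))
E
```

```text
0.08949169906018514 [-0.0014067  -0.00012455  0.0094917 ] [0.00150388 0.00042978 0.0094917 ]
0.09049169906018514 [-0.00115738 -0.00012254  0.0104917 ] [0.00066854 0.0009836  0.0104917 ]
0.09149169906018514 [-0.00090807 -0.00012054  0.0114917 ] [-0.0001668   0.00153742  0.0114917 ]
```

Call:
{"fn": "send_rows", "kwargs": {"steps": [{"slide":[0.005,-0.01,0.12],"angular":[0,0,0],"gripper":16},{"slide":[0.005,-0.01,0.2],"angular":[0,0,0],"gripper":16},{"slide":[0.005,-0.01,0.26],"angular":[0,0,0],"gripper":16},{"slide":[0.005,-0.01,0.3],"angular":[0,0,0],"gripper":16},{"slide":[0.005,-0.01,0.34],"angular":[0,0,0],"gripper":16},{"slide":[0.005,-0.01,0.34],"angular":[0,0,0],"gripper":16}]}}

```text
time: 8.5
tool_pos: [0.6218, 0.263, 0.1779]
tcp_rot: [180.0, -0.0, -90.0]
force: [-0.5, -0.6, -0.7]
finger_gap: 0.0202
```

Call:
{"fn": "send_rows", "kwargs": {"steps": [{"slide":[0,0,0.06],"angular":[0,0,0],"gripper":16},{"slide":[0,0,0.12],"angular":[0,0,0],"gripper":16},{"slide":[0,0,0.18],"angular":[0,0,0],"gripper":16},{"slide":[0,0,0.24],"angular":[0,0,0],"gripper":16},{"slide":[0,0,0.3],"angular":[0,0,0],"gripper":16},{"slide":[0,0,0.36],"angular":[0,0,0],"gripper":16},{"slide":[0,0,0.4],"angular":[0,0,0],"gripper":16},{"slide":[0,0,0.4],"angular":[0,0,0],"gripper":16}]}}

```text
time: 9.5
tool_pos: [0.6218, 0.263, 0.1619]
tcp_rot: [180.0, -0.0, -90.0]
force: [-0.1, 0.2, -0.7]
finger_gap: 0.0205
```

```bash
python3 - <<'E'
from h import *
w=imaging.get_image("wrist"); crop(w["pixels"],210,130,350,250,5,"pics/w8.png")
s=imaging.get_image("scene"); crop(s["pixels"],120,200,220,320,5,"pics/s9.png")
print(robot.get_state())
E
```

```text
{'time': 9.6, 'joints': array([ 1.34855851e+01,  2.97756245e+01,  7.35243790e+01, -8.28047916e-05,
        7.66922895e+01,  1.03490452e+02]), 'dq': array([ 0.02438253, -0.14143098, -0.18013973, -0.03347203, -0.00995374,
        0.00780889]), 'joint_torque': array([-9.61279329e-04, -5.88439465e+01, -2.88667113e+01, -4.12536625e-03,
       -7.78760388e-02,  9.38202390e-06]), 'tool_pos': array([0.62186001, 0.26307091, 0.16212623]), 'tcp_rot': array([-1.79992487e+02,  1.71953571e-03, -9.00048477e+01]), 'force': array([-0.40915   , -0.31119607, -1.54982609]), 'moment': array([0.06871321, 0.03574962, 0.02820134]), 'finger_gap': 0.020353959231125054}
```

View pics/w8.png

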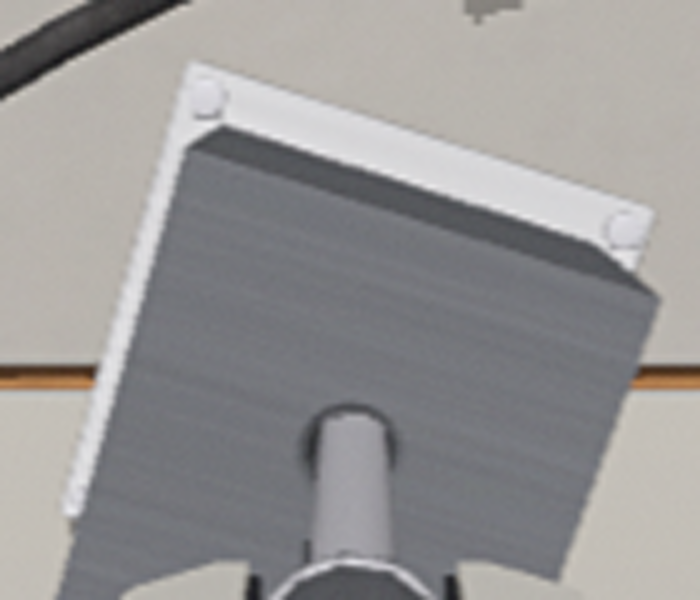

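View pics/s9.png

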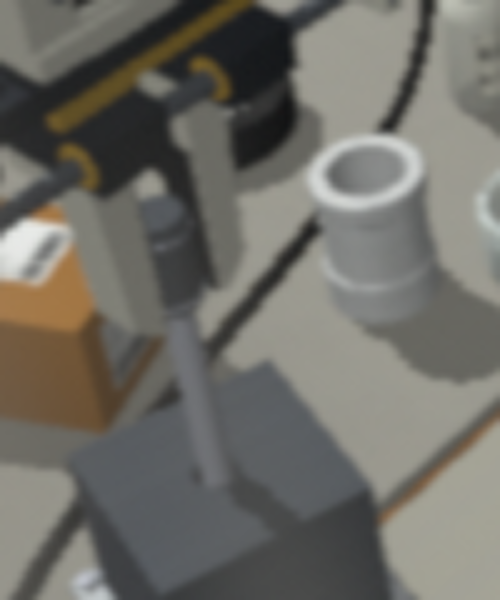

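Call:
{"fn": "send_rows", "kwargs": {"steps": [{"slide":[-0.015,-0.005,0.04],"angular":[0,0,0],"gripper":16},{"slide":[-0.015,-0.005,0.08],"angular":[0,0,0],"gripper":16},{"slide":[-0.015,-0.005,0.12],"angular":[0,0,0],"gripper":16},{"slide":[-0.015,-0.005,0.16],"angular":[0,0,0],"gripper":16},{"slide":[-0.015,-0.005,0.2],"angular":[0,0,0],"gripper":16},{"slide":[-0.015,-0.005,0.22],"angular":[0,0,0],"gripper":16},{"slide":[-0.015,-0.005,0.22],"angular":[0,0,0],"gripper":16}]}}

```text
time: 10.48
tool_pos: [0.622, 0.2636, 0.1532]
tcp_rot: [180.0, -0.0, -90.0]
force: [-0.1, -0.1, -1.5]
finger_gap: 0.0204
```

Call:
{"fn": "send_rows", "kwargs": {"steps": [{"slide":[0,0,0.03],"angular":[0,0,0],"gripper":16},{"slide":[0,0,0.06],"angular":[0,0,0],"gripper":16},{"slide":[0,0,0.06],"angular":[0,0,0],"gripper":16}]}}

```text
time: 10.85
tool_pos: [0.6219, 0.2636, 0.1507]
tcp_rot: [180.0, -0.0, -90.0]
force: [0.7, 0.9, -1.5]
finger_gap: 0.0205
```

Call:
{"fn": "send_rows", "kwargs": {"steps": [{"slide":[0,0,0.025],"angular":[0,0,0],"gripper":16},{"slide":[0,0,0.05],"angular":[0,0,0],"gripper":16},{"slide":[0,0,0.05],"angular":[0,0,0],"gripper":16}]}}

```text
time: 11.22
tool_pos: [0.6219, 0.2636, 0.1487]
tcp_rot: [180.0, -0.0, -90.0]
force: [-0.9, -0.3, -1.1]
finger_gap: 0.0205
```

Call:
{"fn": "send_rows", "kwargs": {"steps": [{"slide":[0,0,0.025],"angular":[0,0,0],"gripper":16},{"slide":[0,0,0.05],"angular":[0,0,0],"gripper":16},{"slide":[0,0,0.05],"angular":[0,0,0],"gripper":16}]}}

```text
time: 11.6
tool_pos: [0.6219, 0.2636, 0.1467]
tcp_rot: [180.0, -0.0, -90.0]
force: [-0.3, -0.7, -1.1]
finger_gap: 0.0202
```

Call:
{"fn": "send_rows", "kwargs": {"steps": [{"slide":[0,0,0.025],"angular":[0,0,0],"gripper":16},{"slide":[0,0,0.05],"angular":[0,0,0],"gripper":16},{"slide":[0,0,0.05],"angular":[0,0,0],"gripper":16}]}}

```text
time: 11.98
tool_pos: [0.6219, 0.2637, 0.1447]
tcp_rot: [180.0, -0.0, -90.0]
force: [0.4, 0.7, -1.2]
finger_gap: 0.0207
```

Call:
{"fn": "send_rows", "kwargs": {"steps": [{"slide":[0,0,0.025],"angular":[0,0,0],"gripper":16},{"slide":[0,0,0.05],"angular":[0,0,0],"gripper":16},{"slide":[0,0,0.075],"angular":[0,0,0],"gripper":16},{"slide":[0,0,0.075],"angular":[0,0,0],"gripper":16}]}}

```text
time: 12.48
tool_pos: [0.6219, 0.2636, 0.1417]
tcp_rot: [180.0, -0.0, -90.0]
force: [0.7, 0.1, -0.2]
finger_gap: 0.0208
```

Call:
{"fn": "send_rows", "kwargs": {"steps": [{"slide":[0,0,0.025],"angular":[0,0,0],"gripper":16},{"slide":[0,0,0.05],"angular":[0,0,0],"gripper":16},{"slide":[0,0,0.05],"angular":[0,0,0],"gripper":16}]}}

```text
time: 12.85
tool_pos: [0.6219, 0.2636, 0.1397]
tcp_rot: [180.0, -0.0, -90.0]
force: [-0.3, -0.7, -1.9]
finger_gap: 0.0207
```

Call:
{"fn": "send_rows", "kwargs": {"steps": [{"slide":[0,0,0.025],"angular":[0,0,0],"gripper":16},{"slide":[0,0,0.05],"angular":[0,0,0],"gripper":16},{"slide":[0,0,0.05],"angular":[0,0,0],"gripper":16}]}}

```text
time: 13.22
tool_pos: [0.622, 0.2637, 0.1378]
tcp_rot: [180.0, 0.0, -90.0]
force: [-0.9, -0.0, -1.6]
finger_gap: 0.0204
```

Call:
{"fn": "send_rows", "kwargs": {"steps": [{"slide":[0,0,0.025],"angular":[0,0,0],"gripper":16},{"slide":[0,0,0.05],"angular":[0,0,0],"gripper":16},{"slide":[0,0,0.05],"angular":[0,0,0],"gripper":16}]}}

```text
time: 13.6
tool_pos: [0.6225, 0.2638, 0.1376]
tcp_rot: [-179.9, 0.0, -90.0]
force: [-0.8, 0.8, 7.4]
finger_gap: 0.0206
```

Call:
{"fn": "send_rows", "kwargs": {"steps": [{"slide":[0,0,0.025],"angular":[0,0,0],"gripper":16},{"slide":[0,0,0.05],"angular":[0,0,0],"gripper":16},{"slide":[0,0,0.05],"angular":[0,0,0],"gripper":16}]}}

```text
time: 13.98
tool_pos: [0.6233, 0.2639, 0.1375]
tcp_rot: [-179.7, 0.0, -90.0]
force: [-2.5, -1.4, 14.0]
finger_gap: 0.0205
```

Call:
{"fn": "send_rows", "kwargs": {"steps": [{"slide":[0,0,-0.05],"angular":[0,0,0],"gripper":16},{"slide":[0,0,-0.085],"angular":[0,0,0],"gripper":16},{"slide":[0,0,-0.085],"angular":[0,0,0],"gripper":16}]}}

```text
time: 14.35
tool_pos: [0.6224, 0.2637, 0.1376]
tcp_rot: [-179.9, 0.0, -90.0]
force: [-0.5, 0.5, 4.1]
finger_gap: 0.0206
```

```bash
python3 - <<'E'
from h import *
w=imaging.get_image("wrist"); crop(w["pixels"],210,130,350,250,5,"pics/w9.png")
s=imaging.get_image("scene"); crop(s["pixels"],120,200,220,320,5,"pics/s10.png")
for e in (.024,.036,.048): print(e,(proj(s,[.6205,.2635,e+.1])-[120,200])*5,(proj(s,[.6205,.2635,e+.14])-[120,200])*5)
E
```

```text
0.024 [193.07501691 382.25624864] [172.58898985 296.96271088]
0.036 [187.06059014 357.21519333] [166.19150171 270.32678022]
0.048 [180.93493914 331.71105614] [159.67194302 243.18260906]
```

View pics/s10.png

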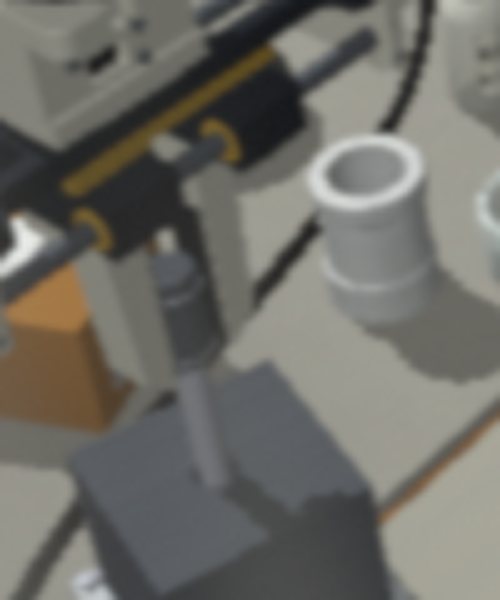

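View pics/w9.png

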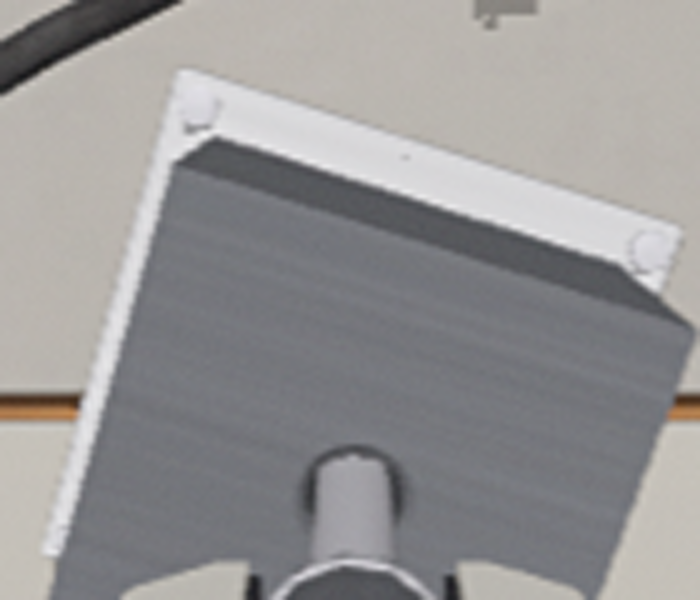

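Call:
{"fn": "send_rows", "kwargs": {"steps": [{"slide":[0,0,-0.03],"angular":[0,0,0],"gripper":16},{"slide":[0,0,-0.03],"angular":[0,0,0],"gripper":16},{"slide":[0,0,-0.03],"angular":[0,0,0],"gripper":26},{"slide":[0,0,-0.03],"angular":[0,0,0],"gripper":36},{"slide":[0,0,-0.03],"angular":[0,0,0],"gripper":50},{"slide":[0,0,-0.03],"angular":[0,0,0],"gripper":60},{"slide":[0,0,-0.03],"angular":[0,0,0],"gripper":60}]}}

```text
time: 15.32
tool_pos: [0.622, 0.2637, 0.1385]
tcp_rot: [-180.0, 0.0, -90.0]
force: [-0.3, -0.4, 0.1]
finger_gap: 0.0586
```

```bash
python3 - <<'E'
from h import *
w=imaging.get_image("wrist"); crop(w["pixels"],170,130,390,330,3,"pics/w10.png")
s=imaging.get_image("scene"); crop(s["pixels"],120,200,220,320,5,"pics/s11.png")
print(robot.get_state()["tool_pos"],robot.get_state()["force"])
E
```

```text
[0.62198013 0.26368996 0.13847046] [-1.09800795  0.11100011 -0.30179068]
```

View pics/s11.png

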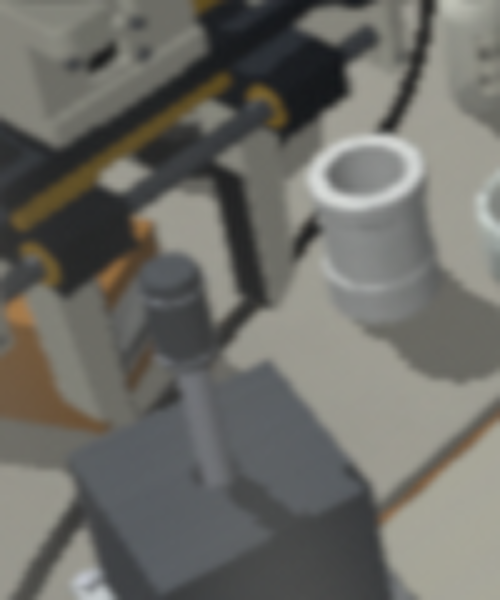

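View pics/w10.png

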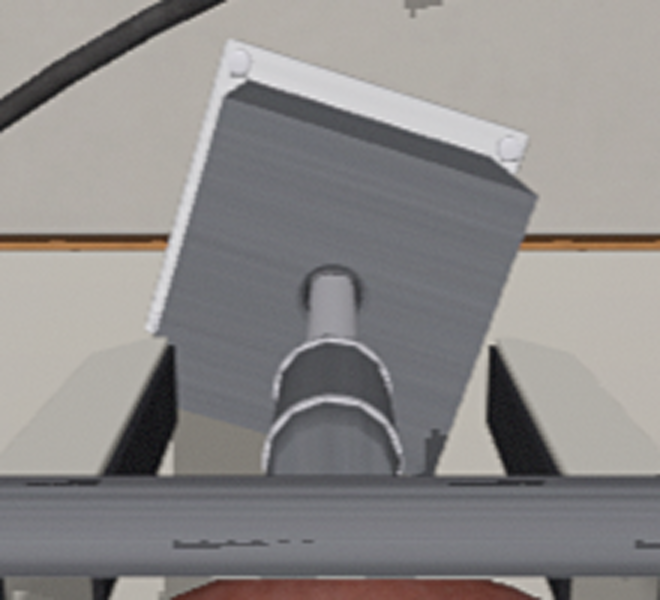

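```bash
python3 - <<'E'
from h import *
b=([.622,.2637,.1385],[180,0,-90])
go([.622,.2637,.325],-90,b); go([.48,-.181,.325],-79.5,b); go([.48,-.181,.2],-79.5,b)
E
```

```text
slide [ 0.      0.     -4.6625] ang [0. 0. 0.]
slide [11.1175  3.55   -4.6625] ang [  0.    0.  -10.5]
slide [11.1175  3.55   -1.5375] ang [  0.    0.  -10.5]
```

Call:
{"fn": "send_rows", "kwargs": {"steps": [{"slide":[0,0,-0.5],"angular":[0,0,0],"gripper":60},{"slide":[0,0,-1.5],"angular":[0,0,0],"gripper":60},{"slide":[0,0,-2.8],"angular":[0,0,0],"gripper":60},{"slide":[0,0,-4],"angular":[0,0,0],"gripper":60},{"slide":[0,0,-4.66],"angular":[0,0,0],"gripper":60},{"slide":[0.5,0.2,-4.66],"angular":[0,0,0],"gripper":40},{"slide":[1.7,0.5,-4.66],"angular":[0,0,-2],"gripper":20},{"slide":[3.1,1,-4.66],"angular":[0,0,-4],"gripper":0},{"slide":[4.5,1.5,-4.66],"angular":[0,0,-6],"gripper":0},{"slide":[5.9,2,-4.66],"angular":[0,0,-8],"gripper":0},{"slide":[7.3,2.5,-4.66],"angular":[0,0,-10.5],"gripper":0},{"slide":[8.7,3,-4.66],"angular":[0,0,-10.5],"gripper":0},{"slide":[10,3.3,-4.66],"angular":[0,0,-10.5],"gripper":0},{"slide":[11.118,3.55,-4],"angular":[0,0,-10.5],"gripper":0},{"slide":[11.118,3.55,-2.6],"angular":[0,0,-10.5],"gripper":0},{"slide":[11.118,3.55,-1.54],"angular":[0,0,-10.5],"gripper":0},{"slide":[11.118,3.55,-1.54],"angular":[0,0,-10.5],"gripper":0},{"slide":[11.118,3.55,-1.54],"angular":[0,0,-10.5],"gripper":0}]}}

```text
time: 17.68
tool_pos: [0.481, -0.1815, 0.2019]
tcp_rot: [-179.9, -0.1, -79.5]
force: [0.1, -0.1, -0.5]
finger_gap: 0.0006
```

```bash
python3 - <<'E'
from h import *
w=imaging.get_image("wrist"); cv2.imwrite("pics/w11.png",w["pixels"]); crop(w["pixels"],180,60,380,210,4,"pics/w11c.png")
s=imaging.get_image("scene"); crop(s["pixels"],100,180,400,320,2.6,"pics/s12.png")
print(robot.get_state()["tool_pos"],robot.get_state()["force"],w["position"],w["attitude"])
E
```

```text
[ 0.4813967  -0.18167257  0.20246623] [ 0.46624964 -0.77849068  0.74382476] [ 0.54519795 -0.16946563  0.36780211] [-13.85067644  -0.12469301 -79.46629099]
```

View pics/w11.png

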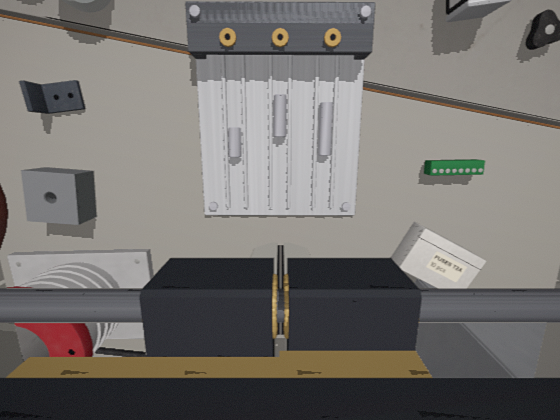

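View pics/w11c.png

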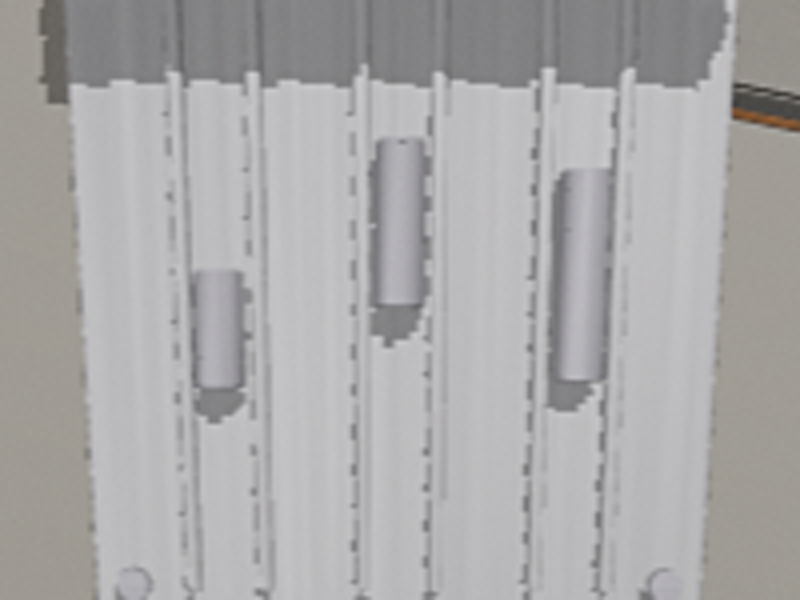

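View pics/s12.png

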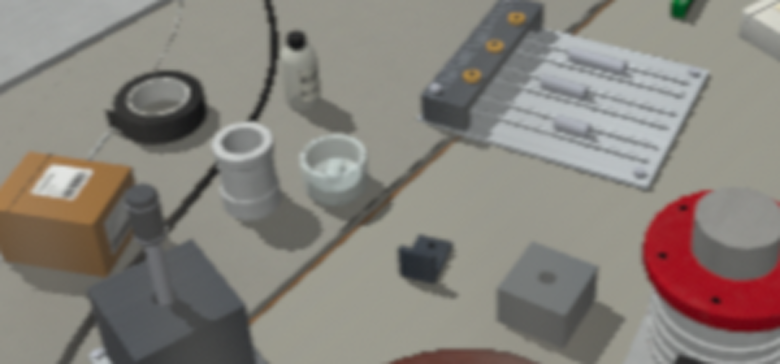

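```bash
python3 - <<'E'
from h import *
w=imaging.get_image("wrist")
f=lambda x,y:(180+x/4,60+y/4)
a=np.radians(10.5); ex=np.array([np.cos(a),np.sin(a),0]);ey=np.array([-np.sin(a),np.cos(a),0])
o=onz(w,280,37,.04) ; print("bush mid",o,[onz(w,u,37,.04) for u in (227.5,332.5)])
q=onz(w,332.5,37,.04)-onz(w,227.5,37,.04); print("yaw",np.degrees(np.arctan2(q[0],-q[1])),np.linalg.norm(q))
for n,x,y in [("rear",400,303),("front",400,138),("long rear",582,380),("short rear",218,387)]:
    P=onz(w,*f(x,y),.017); print(n,P,"rel bush",(P-o)@ex,(P-o)@ey)
print("tcp rel",(robot.get_state()["tool_pos"]-o)@ex,(robot.get_state()["tool_pos"]-o)@ey)
E
```

```text
bush mid [ 0.6372426  -0.15340047  0.04      ] [array([ 0.62806271, -0.10435608,  0.04      ]), array([ 0.6464321 , -0.20249622,  0.04      ])]
yaw 10.601671279645693 0.09984448771482268
rear [ 0.54789484 -0.17010068  0.017     ] rel bush -0.09089499482907878 -0.00013823072046790865
front [ 0.58955553 -0.16234812  0.017     ] rel bush -0.04851912210303689 -0.00010754254183359029
long rear [ 0.53678939 -0.22345178  0.017     ] rel bush -0.11153695193240346 -0.05057214548487983
short rear [ 0.51647305 -0.1246467   0.017     ] rel bush -0.113507292456101 0.05028078378415501
tcp rel -0.15850367151781214 0.0006816289287053047
```

Call:
{"fn": "send_rows", "kwargs": {"steps": [{"slide":[0,0,1],"angular":[0,0,0],"gripper":0},{"slide":[0,0,2.2],"angular":[0,0,0],"gripper":0},{"slide":[0,0,3.3],"angular":[0,0,0],"gripper":0},{"slide":[0,0,4.1],"angular":[0,0,0],"gripper":0},{"slide":[0,0,4.5],"angular":[0,0,0],"gripper":0},{"slide":[0,0,4.5],"angular":[0,0,0],"gripper":0},{"slide":[0,0,4.5],"angular":[0,0,0],"gripper":0}]}}

```text
time: 18.7
tool_pos: [0.4812, -0.1817, 0.0214]
tcp_rot: [-179.9, -0.1, -79.5]
force: [0.5, 0.1, 0.8]
finger_gap: 0.0007
```

```bash
python3 - <<'E'
from h import *
w=imaging.get_image("wrist"); cv2.imwrite("pics/w12.png",w["pixels"])
s=imaging.get_image("scene"); crop(s["pixels"],240,160,400,280,4,"pics/s13.png")
print(robot.get_state()["tool_pos"],robot.get_state()["force"])
E
```

```text
[ 0.48109511 -0.18165444  0.0214793 ] [-0.46752688 -0.04549029  0.1712438 ]
```

View pics/w12.png

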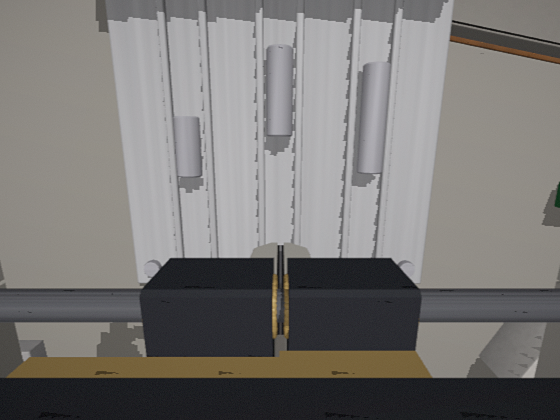

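View pics/s13.png

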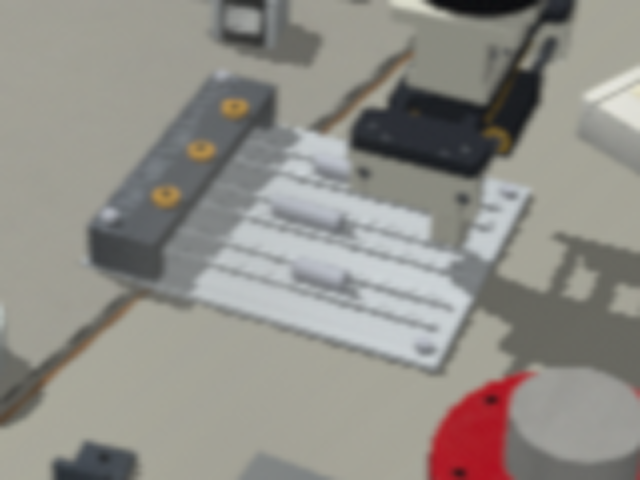

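Call:
{"fn": "send_rows", "kwargs": {"steps": [{"slide":[0,0,0.12],"angular":[0,0,0],"gripper":0},{"slide":[0,0,0.22],"angular":[0,0,0],"gripper":0},{"slide":[0,0,0.22],"angular":[0,0,0],"gripper":0},{"slide":[0,0,0.22],"angular":[0,0,0],"gripper":0}]}}

```text
time: 19.3
tool_pos: [0.48, -0.1811, 0.0112]
tcp_rot: [180.0, 0.0, -79.5]
force: [0.0, -0.7, 0.1]
finger_gap: 0.0004
```

Call:
{"fn": "send_rows", "kwargs": {"steps": [{"slide":[0,-0.3,0],"angular":[0,0,0],"gripper":0},{"slide":[0,-0.6,0],"angular":[0,0,0],"gripper":0},{"slide":[0,-0.9,0],"angular":[0,0,0],"gripper":0},{"slide":[0,-1.1,0],"angular":[0,0,0],"gripper":0},{"slide":[0,-1.25,0],"angular":[0,0,0],"gripper":0},{"slide":[0,-1.25,0],"angular":[0,0,0],"gripper":0},{"slide":[0,-1.25,0],"angular":[0,0,0],"gripper":0}]}}

```text
time: 20.18
tool_pos: [0.5288, -0.1719, 0.0111]
tcp_rot: [180.0, 0.0, -79.5]
force: [-0.9, 0.1, -0.2]
finger_gap: 0.0004
```

```bash
python3 - <<'E'
from h import *
w=imaging.get_image("wrist"); cv2.imwrite("pics/w13.png",w["pixels"])
s=imaging.get_image("scene"); crop(s["pixels"],240,160,400,280,4,"pics/s14.png")
E
```

```text
(no output)
```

View pics/w13.png

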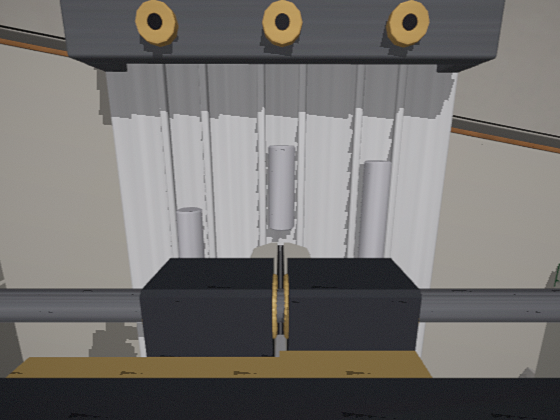

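View pics/s14.png

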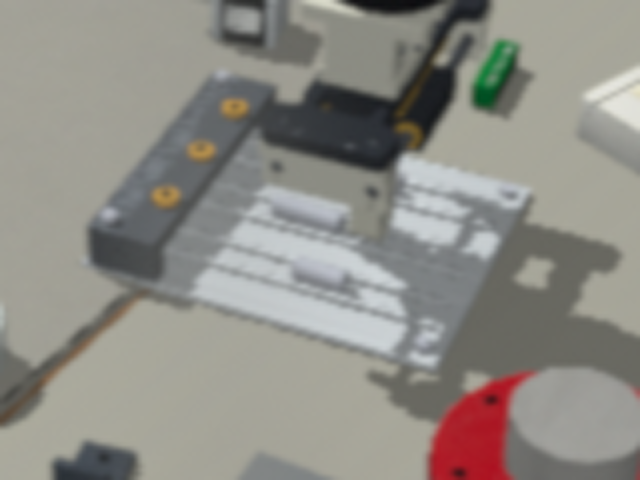

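Call:
{"fn": "send_rows", "kwargs": {"steps": [{"slide":[0,-0.08,-0.02],"angular":[0,0,0],"gripper":0},{"slide":[0,-0.16,-0.02],"angular":[0,0,0],"gripper":0},{"slide":[0,-0.24,-0.02],"angular":[0,0,0],"gripper":0},{"slide":[0,-0.32,-0.02],"angular":[0,0,0],"gripper":0},{"slide":[0,-0.4,-0.02],"angular":[0,0,0],"gripper":0},{"slide":[0,-0.5,-0.02],"angular":[0,0,0],"gripper":0},{"slide":[0,-0.6,-0.02],"angular":[0,0,0],"gripper":0},{"slide":[0,-0.7,-0.02],"angular":[0,0,0],"gripper":0},{"slide":[0,-0.8,-0.02],"angular":[0,0,0],"gripper":0},{"slide":[0,-0.8,-0.02],"angular":[0,0,0],"gripper":0}]}}

```text
time: 21.52
tool_pos: [0.5611, -0.1661, 0.012]
tcp_rot: [-180.0, -0.0, -79.5]
force: [-0.3, -0.0, 0.4]
finger_gap: 0.0006
```

```bash
python3 - <<'E'
from h import *
w=imaging.get_image("wrist"); cv2.imwrite("pics/w14.png",w["pixels"])
s=imaging.get_image("scene"); crop(s["pixels"],240,160,400,280,4,"pics/s15.png")
E
```

```text
(no output)
```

View pics/w14.png

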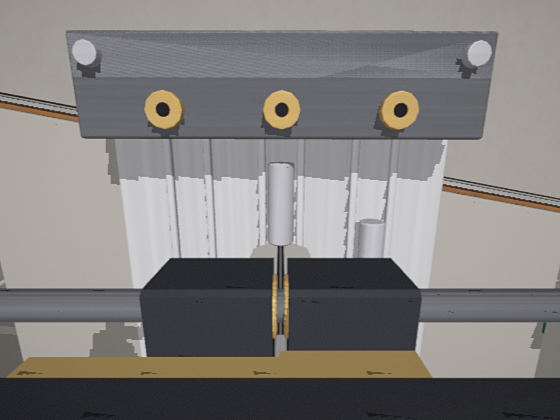

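View pics/s15.png

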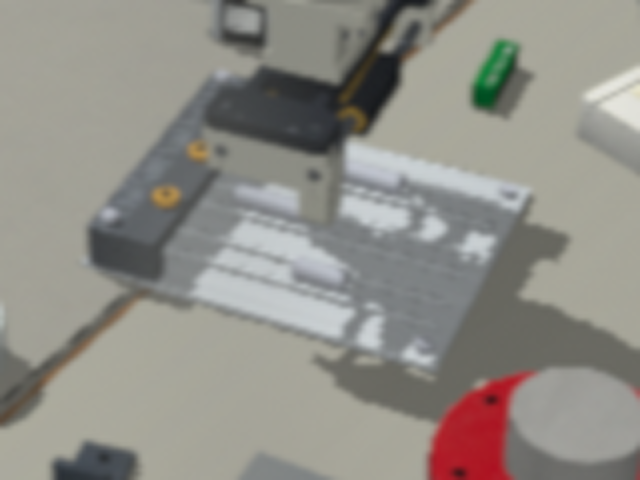

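Call:
{"fn": "send_rows", "kwargs": {"steps": [{"slide":[0,-0.08,0],"angular":[0,0,0],"gripper":0},{"slide":[0,-0.16,0],"angular":[0,0,0],"gripper":0},{"slide":[0,-0.24,0],"angular":[0,0,0],"gripper":0},{"slide":[0,-0.32,0],"angular":[0,0,0],"gripper":0},{"slide":[0,-0.4,0],"angular":[0,0,0],"gripper":0},{"slide":[0,-0.48,0],"angular":[0,0,0],"gripper":0},{"slide":[0,-0.56,0],"angular":[0,0,0],"gripper":0},{"slide":[0,-0.62,0],"angular":[0,0,0],"gripper":0},{"slide":[0,-0.68,0],"angular":[0,0,0],"gripper":0},{"slide":[0,-0.68,0],"angular":[0,0,0],"gripper":0}]}}

```text
time: 22.88
tool_pos: [0.5876, -0.1612, 0.012]
tcp_rot: [-180.0, -0.0, -79.5]
force: [0.7, -0.8, 0.7]
finger_gap: 0.0007
```

Call:
{"fn": "send_rows", "kwargs": {"steps": [{"slide":[0,-0.03,0],"angular":[0,0,0],"gripper":0},{"slide":[0,-0.06,0],"angular":[0,0,0],"gripper":0},{"slide":[0,-0.09,0],"angular":[0,0,0],"gripper":0},{"slide":[0,-0.09,0],"angular":[0,0,0],"gripper":0}]}}

```text
time: 23.38
tool_pos: [0.5911, -0.1605, 0.0121]
tcp_rot: [-180.0, -0.0, -79.5]
force: [0.1, -0.3, 0.4]
finger_gap: 0.0007
```

Call:
{"fn": "send_rows", "kwargs": {"steps": [{"slide":[0,-0.03,0],"angular":[0,0,0],"gripper":0},{"slide":[0,-0.06,0],"angular":[0,0,0],"gripper":0},{"slide":[0,-0.06,0],"angular":[0,0,0],"gripper":0}]}}

```text
time: 23.75
tool_pos: [0.5934, -0.1601, 0.0121]
tcp_rot: [-180.0, -0.0, -79.5]
force: [0.9, 0.5, -0.6]
finger_gap: 0.0005
```

Call:
{"fn": "send_rows", "kwargs": {"steps": [{"slide":[0,-0.03,0],"angular":[0,0,0],"gripper":0},{"slide":[0,-0.06,0],"angular":[0,0,0],"gripper":0},{"slide":[0,-0.06,0],"angular":[0,0,0],"gripper":0}]}}

```text
time: 24.12
tool_pos: [0.5958, -0.1596, 0.0121]
tcp_rot: [-180.0, -0.0, -79.5]
force: [-0.3, 0.5, -0.3]
finger_gap: 0.0004
```

Call:
{"fn": "send_rows", "kwargs": {"steps": [{"slide":[0,-0.03,0],"angular":[0,0,0],"gripper":0},{"slide":[0,-0.05,0],"angular":[0,0,0],"gripper":0},{"slide":[0,-0.05,0],"angular":[0,0,0],"gripper":0}]}}

```text
time: 24.5
tool_pos: [0.5969, -0.1593, 0.012]
tcp_rot: [179.9, 0.0, -79.5]
force: [-3.7, -0.8, 1.4]
finger_gap: 0.0005
```

Call:
{"fn": "send_rows", "kwargs": {"steps": [{"slide":[0,-0.03,0],"angular":[0,0,0],"gripper":0},{"slide":[0,-0.05,0],"angular":[0,0,0],"gripper":0},{"slide":[0,-0.05,0],"angular":[0,0,0],"gripper":0}]}}

```text
time: 24.88
tool_pos: [0.5971, -0.1592, 0.0119]
tcp_rot: [179.7, 0.1, -79.5]
force: [-9.4, -2.7, 5.4]
finger_gap: 0.0002
```

Call:
{"fn": "send_rows", "kwargs": {"steps": [{"slide":[0,-0.03,0],"angular":[0,0,0],"gripper":0},{"slide":[0,-0.05,0],"angular":[0,0,0],"gripper":0},{"slide":[0,-0.05,0],"angular":[0,0,0],"gripper":0}]}}

```text
time: 25.25
tool_pos: [0.5971, -0.1592, 0.0118]
tcp_rot: [179.5, 0.1, -79.5]
force: [-14.9, -4.8, 9.4]
finger_gap: 0.0005
```

```bash
python3 - <<'E'
from h import *
w=imaging.get_image("wrist"); cv2.imwrite("pics/w15.png",w["pixels"])
s=imaging.get_image("scene"); crop(s["pixels"],240,160,400,280,4,"pics/s16.png")
E
```

```text
(no output)
```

View pics/w15.png

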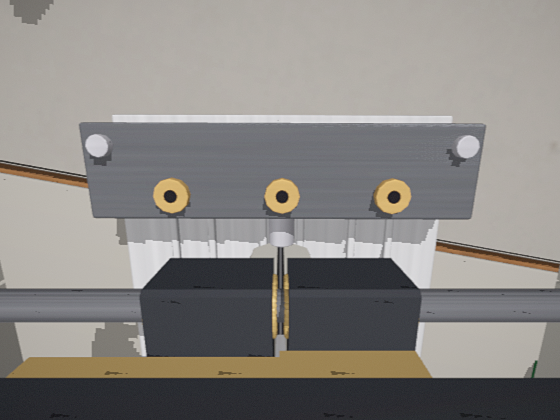

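View pics/s16.png

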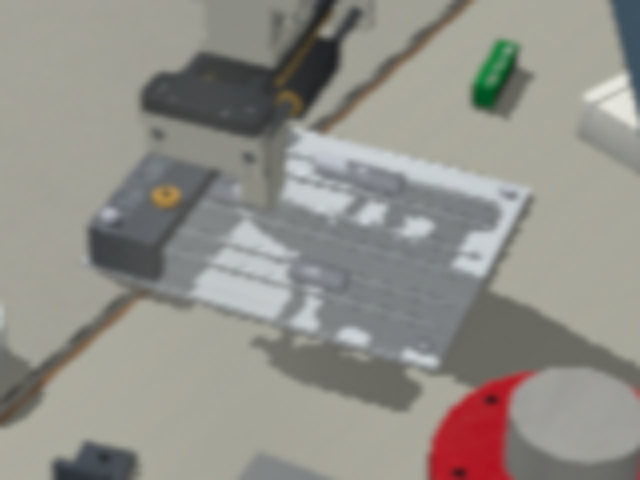

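Call:
{"fn": "send_rows", "kwargs": {"steps": [{"slide":[0,0.08,0],"angular":[0,0,0],"gripper":0},{"slide":[0,0.16,0],"angular":[0,0,0],"gripper":0},{"slide":[0,0.4,0],"angular":[0,0,0],"gripper":0},{"slide":[0,0.8,0],"angular":[0,0,0],"gripper":0},{"slide":[0,1,-0.6],"angular":[0,0,0],"gripper":0},{"slide":[0,1.2,-1.8],"angular":[0,0,0],"gripper":0},{"slide":[0,1.6,-3],"angular":[0,0,0],"gripper":0},{"slide":[0,2.2,-4.2],"angular":[0,0,0],"gripper":0},{"slide":[0,2.6,-5.2],"angular":[0,0,0],"gripper":0},{"slide":[0,2.6,-5.2],"angular":[0,0,0],"gripper":0},{"slide":[0,2.6,-5.2],"angular":[0,0,0],"gripper":0}]}}

```text
time: 26.72
tool_pos: [0.499, -0.1772, 0.2195]
tcp_rot: [-180.0, 0.0, -79.5]
force: [0.6, 0.3, -0.6]
finger_gap: 0.0004
```

```bash
python3 - <<'E'
from h import *
w=imaging.get_image("wrist"); cv2.imwrite("pics/w16.png",w["pixels"]); crop(w["pixels"],180,40,380,190,4,"pics/w16c.png")
s=imaging.get_image("scene"); crop(s["pixels"],100,150,400,340,2.6,"pics/s17.png")
print(robot.get_state())
E
```

```text
{'time': 26.825, 'joints': array([-3.16224090e+01,  1.27824067e+01,  9.06611866e+01,  1.01129755e-02,
        7.67097661e+01,  4.78625107e+01]), 'dq': array([ 0.08187554,  0.51436598, -0.21162457,  0.01227558,  0.19233455,
       -0.04943111]), 'joint_torque': array([-5.21140744e-02, -4.24728978e+01, -2.87246597e+01,  5.93565172e-02,
       -4.84286249e-02, -3.03312645e-04]), 'tool_pos': array([ 0.49877981, -0.17692639,  0.21843336]), 'tcp_rot': array([ 1.79892877e+02,  1.10184366e-01, -7.94873607e+01]), 'force': array([-0.7748618 , -0.14931863, -0.45893875]), 'moment': array([ 0.01885702,  0.04224615, -0.02915904]), 'finger_gap': 0.0005706377105682148}
```

View pics/w16.png

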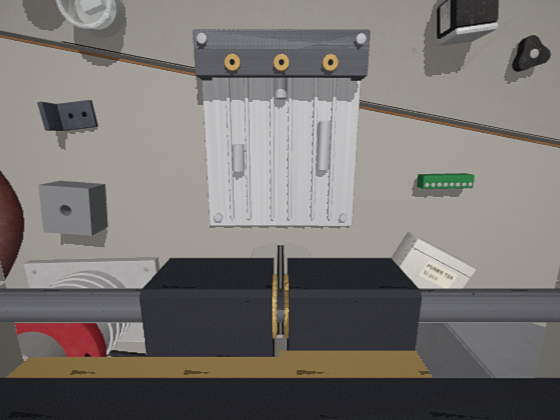

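View pics/w16c.png

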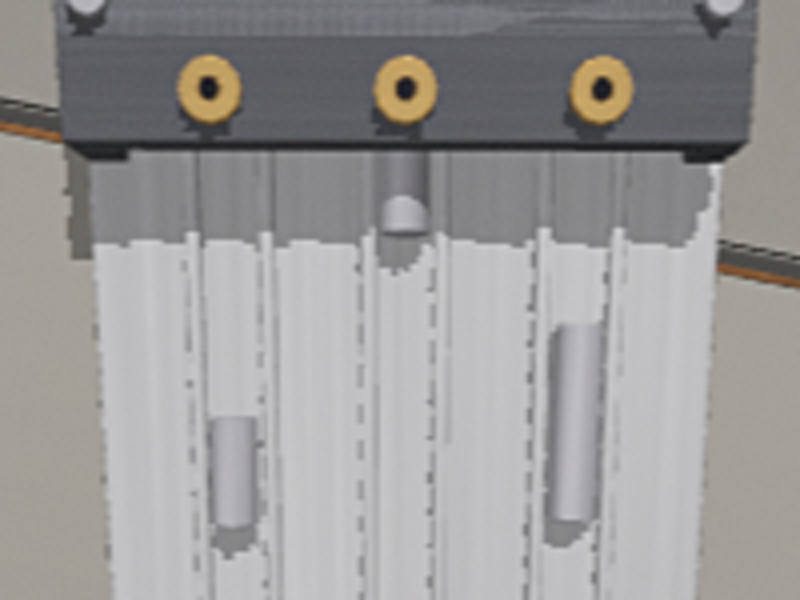

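View pics/s17.png

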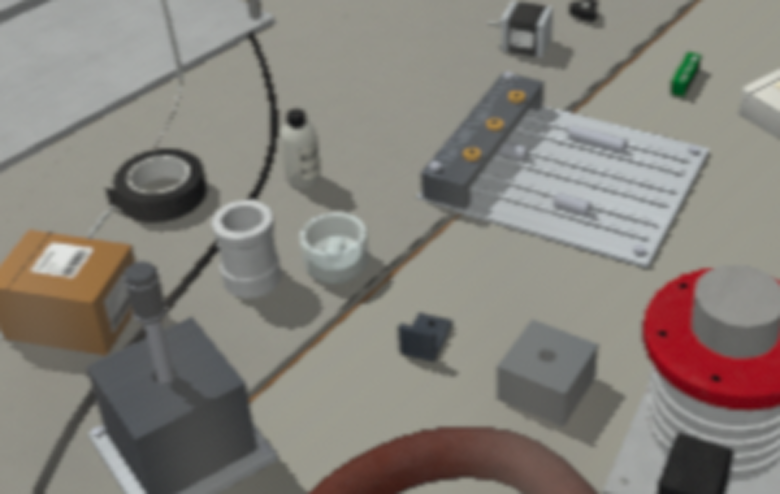

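Checks: mid dowel's rear end, pixels per its projection relative to the bushing.

```bash
python3 - <<'E'
from h import *
w=imaging.get_image("wrist"); f=lambda x,y:(180+x/4,40+y/4)
a=np.radians(10.5); ex=np.array([np.cos(a),np.sin(a),0])
o=onz(w,*f(406,89),.04)
for n,p in [("mid rear",(404,234)),("short rear",(234,525)),("long rear",(570,520))]:
    print(n,[round(float((onz(w,*f(*p),z)-o)@ex),4) for z in (.008,.017)])
E
```

```text
mid rear [-0.0311, -0.0321]
short rear [-0.1135, -0.1125]
long rear [-0.1119, -0.111]
```

```bash
python3 -c "
from cell import job
print(job.hand_in())"
```

```text
the job is handed in; nothing more can be done
None
```

The bore is 44 mm deep, so I pushed the 44 mm dowel, in the middle lane, home against the back stop. I then handed the job in at about 27 s of the 50 s allowed.

- **Depth:** the rod met a firm floor with its lower end 36 mm above the bench, and the force rose to 14 N without it going further. With the mouth at 80 mm, that gives 44 mm. The rod's height in the scene image agreed. I released it, and it was still standing in the bore in the last picture.
- **Dowel:** I pushed it with closed fingers until it stopped dead at about 16 N, then backed the gripper off and clear. Its rear end now lies 31–32 mm in front of the bushing centre; 32 mm is what a dowel against the stop should show.
- **Other things:** the short and long dowels measured where they were before, to within 1 mm. In the last pictures the cup, mould, bracket and terminals look undisturbed.
- **Disagreements:** the wrist camera placed points about 2 mm further out in x than the other two cameras, and over the bore the two views differed by about 1–2 mm. I split the difference, and the rod went in without side force.

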